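# Exchange the ring gauge behind the can and the V-block

### The arm

A 7-joint arm with a two-finger parallel gripper is mounted at the origin on a cart in front of the work surface, level with it; the furniture and walls round the work are solid. World frame = base frame: x ahead of the robot, y to its left, z up, the work surface at z = 0. Lengths are in m, angles in rad, forces in N, time in s.
With the tool pointing down it reaches from about 0.425 to 0.925 m from the base axis. Payload 6.8 kg.
Tool frame: the origin (TCP) lies between the finger pads; the fingertips stand finger_overhang ahead of it and the grasp point (between the pads) lies 6 mm ahead of it (finger_overhang is the distance from the TCP to the fingertips, in m); z points along the fingers, y is the line along which they close (so a half turn about z gives the same grasp; the last joint's range is limited). The gripper opens to 85 mm and grips with 20 to 120 N. Pads are 22 mm wide; open, the fingers measure 114 mm over their backs; the gripper's body (76 mm by 85 mm) begins 54 mm behind the grasp point. The pads swing forward as they close: fully open they stand 13 mm farther back than shut.
Start: joints at [1.038, 0.477, 0.022, 1.555, -0.011, 1.109, -0.083], TCP at [0.278, -0.615, 0.256] pointing down, gripper open.
Joint ranges: [-2.96, 2.96], [-0.34, 2.1], [-1.41, 1.46], [0.24, 2.44], [-1.37, 4.51], [0.17, 1.92], [-2.96, 2.96]. Speed limits (rad/s): [2.39, 2.39, 3.14, 3.14, 3.14, 3.14, 3.14].

### API

Orientations are given as a unit quaternion [w, x, y, z].
In Python, from station import * gives the robot as it stands.
- The arm moves only by the tool drive_tool, never from a script. Its argument "increments" is a list of rows, each an object of numbers: "claw": the finger opening in m, from 0 to 0.0854; "dx", "dy", "dz": the shift along the tool's x, y, z in m; "wx", "wy", "wz": the turn, a rotation vector about the tool's x, y, z in degrees. A call has 1 to 20 rows; each row shifts and turns the commanded pose from where the row before left it, along the tool's axes as they then stand; what a row does not reach is not made up. A row lasts 1/8 s, in which the tool goes at most 62.5 mm and 10.7 degrees, less where a joint would pass 70% of its speed; a pose out of reach is approached as far as the arm can. A call with a gripper value outside its range is refused whole. The fingers move at their own pace and stop on an object; "newtons" is the grip in N (left out, the last holds). Time passes only in rows, so rows that do not move let the fingers close. It gives the time, the measured TCP pose, the force, the opening and the grip force at its end, in the units of the state.
- get_obs(): the state, without advancing time (a new reading comes with each control period).
- read_camera(name): name is "scene" or "top" or "wrist"; returns (picture, depth): 480x640x3 uint8, red, green, blue; 480x640 float32, m along the optical axis (not along the pixel's ray), 0 where there is no reading.
- calibration(name): a dict with "intrinsics" (3x3 intrinsics, pixels), "k1" (the pictures are not rectified: a ray, as slopes to the right and down, at radius r is drawn at 1 + k1 r^2 times it, then the intrinsics apply), "R" (3x3) and "t" (3): a world point X has camera coordinates R X + t; the wrist camera has in their place "mount" (4x4, takes a point from camera to tool coordinates, whose origin is the TCP and whose axes are the flange's). Camera axes: x right, y down, z forward; pixel columns grow to the right and rows downward; lengths in m; the calibration is good to about 2 mm. A picture is of the moment at which its call begins: read the wrist's pose just before it. calibration takes no time and is no camera call.
- hand_in(): hands the job in; it is judged then, once.
The state is a dict: "t": time; "q": joint angles; "joint_vel": joint speeds; "joint_torque": joint torques, N m; "eef_pos": TCP position; "tool_rot": TCP orientation; "contact_force": force on the tool from outside, world axes, zero at the start; "torque": the same for the moment, N m; "gripper_width": opening from 0.0 (shut) to 1.0 (fully open); "grasp_force": force on a finger pad.
Only numpy, scipy, OpenCV 4.12 (cv2) and the standard library are available. Lean on these libraries where they do the work, as an engineer would, in place of code of your own. Each camera call takes 0.05 s, during which the arm holds its last target. There are 200 camera calls.

### The job

The sample gear is to take the place of the ring gauge, which stands at the back of the storage rack, hemmed in by the objective can and the V-block. First clear the can and the V-block out of the way onto the black side mat, then move the ring gauge to the middle of the round plate and lay the sample gear flat on the rack place where the ring gauge stood. Only when the gear lies there, put the can and the V-block back upright, each on the rack place it came from.

Things in the scene. Friction and masses are not known exactly. Their poses are not given: they have to be found in the camera images.
- rack: grey storage rack, fixed: base plate 100 (own x) x 210 (y) x 6 mm, along its far (+x) edge a fence 36 mm high over the desk, 6 mm thick, inner face at x = 48 mm. Black discs 49 mm across on the base mark three places: back at (20, 0), left front (-12, 52), right front (-12, -52) mm in own x, y. Origin: underside centre, on the desk, z up. Place and yaw differ each time
- rack_back (a point): the back place of the rack, beside the middle of the fence: point on the top of the base plate where the ring gauge stands at the start (to about 2 mm) and where the gear must go; axes as the rack's
- objective_can: white screw can, upright cylinder 47 mm across, 52 mm high, 0.18 kg; stands at first on one of the two front places of the rack. Origin: centre of its underside, z up
- v_block: ground steel V-block, 45 (own x) x 40 (own y) x 36 mm high, 0.32 kg, V groove on top running along own y. Stands at first on the other front place, groove roughly along the fence; the flat sides facing own +x and -x, 45 mm apart, then look to the fence and to the front, with 30 mm or more free beside each. Origin: underside centre, z up
- ring_gauge: steel ring gauge with a knurled rim, flat, 46 mm across, 16 mm high, hole in the middle, 0.16 kg; at first on the back place of the rack, 5 mm from the fence, about 10 mm from can and V-block. Once they are gone its sides along the rack's y are free. Origin: underside centre, z up
- sample_gear: small steel spur gear lying flat with its hub up: toothed disc 29 mm across and 9 mm high, hub 14 mm across reaching 13 mm; 0.06 kg; lies at first alone on the desk in front of the rack. Origin: centre of its underside, z up
- side_mat: black rubber mat, fixed flat on the desk, 100 (own x) x 180 (own y) x 3 mm; room for the can and the V-block side by side along its y. Origin: centre of the underside, on the desk; z up
- round_plate: round steel plate, fixed on the desk, 90 mm across, 12 mm high, flat top with a darker disc 60 mm across in the middle. Origin: centre of the underside, on the desk; z up. Mat, plate and gear change places with one another from start to start (left, middle, right in front of the rack)

How it is judged:
By the outcome, as a careful person would: the job done as asked, in the order asked, and still so for the second after the job is handed in, with the robot touching nothing.
It also fails if it takes over 150 s, if anything falls off the work surface, if the arm or the gripper's body presses on something with over 40 N, if the wrist force passes 120 N, or if a joint passes its speed limit or range.

## Working session

There is one attempt and no reset: what is moved stays moved. The work goes in short steps, Python scripts to look and compute and a tool call to move; the robot and the scene stay as the last step left them, time stands still between calls to the robot, and variables do not carry over. Pictures are saved under pics/ and viewed, at most 14 in all, crops included, and the job is handed in when it is done.

Besides the shell and the picture viewer there is one more tool, called after "Request:" as name([rows], argument=value, ...), one row to a line, values as JSON. drive_tool: Moves the arm, as the interface text tells. Its arguments: {"type":"object","properties":{"increments":{"type":"array","items":{"type":"object","properties":{"claw":{"type":"number"},"dx":{"type":"number"},"dy":{"type":"number"},"dz":{"type":"number"},"wx":{"type":"number"},"wy":{"type":"number"},"wz":{"type":"number"}}}},"newtons":{"type":"number"}},"required":["increments"]}

```bash
ls; mkdir -p pics
cat > h.py <<'E'
from station import *
import numpy as np, cv2
from scipy.spatial.transform import Rotation as Ro
def cam(n):
    c=calibration(n); K=np.array(c["intrinsics"])
    if "mount" in c:
        o=get_obs(); q=np.array(o["tool_rot"]); T=np.eye(4); T[:3,:3]=Ro.from_quat(q[[1,2,3,0]]).as_matrix(); T[:3,3]=o["eef_pos"]
        M=T@np.array(c["mount"]); R=M[:3,:3].T; t=-R@M[:3,3]
    else: R=np.array(c["R"]); t=np.array(c["t"])
    return K,c["k1"],R,t
def rays(C,uv):
    K,k1,R,t=C
    uv=np.atleast_2d(np.array(uv,float))
    p=cv2.undistortPoints(uv[:,None],K,np.array([k1,0,0,0,0.]))[:,0]
    d=np.c_[p,np.ones(len(p))]@R   # R^T d, scaled depth 1
    return -R.T@t,d
def onz(C,uv,z):
    o,d=rays(C,uv); return o+d*((z-o[2])/d[:,2])[:,None]
def proj(C,X):
    K,k1,R,t=C
    return cv2.projectPoints(np.atleast_2d(np.array(X,float)),cv2.Rodrigues(R)[0],t,K,np.array([k1,0,0,0,0.]))[0][:,0]
def cloud(C,dep):
    v,u=np.mgrid[:480,:640]; o,d=rays(C,np.c_[u.ravel(),v.ravel()])
    return (o+d*dep.ravel()[:,None]).reshape(480,640,3)
def snap(n,f):
    C=cam(n); im,dep=read_camera(n); cv2.imwrite(f"pics/{f}.png",im[:,:,::-1]); np.savez(f"pics/{f}.npz",dep=dep,im=im,K=C[0],k=C[1],R=C[2],t=C[3]); return C,im,dep
def load(f):
    a=np.load(f"pics/{f}.npz"); return (a["K"],float(a["k"]),a["R"],a["t"]),a["im"],a["dep"]
E
python3 - <<'E'
from h import *
o=get_obs(); print(o)
for n in("top","scene"):
    C,im,d=snap(n,n+"0"); print(n,-C[2].T@C[3],C[2][2],np.mean(d==0))
print(calibration("wrist"))
E
```

```text
pics
{'t': 0.0, 'q': array([ 1.0378582 ,  0.47780228,  0.02231493,  1.55646939, -0.01149374,
        1.10927645, -0.08305274]), 'joint_vel': array([ 6.34488268e-04, -9.46531976e-04, -6.99012047e-04, -8.26152335e-04,
       -2.32187275e-03, -9.86040853e-05,  8.29241565e-05]), 'joint_torque': array([ 1.41123228e-04, -5.96450651e+01,  1.60858568e+00, -2.81200683e+01,
        1.26435194e-02,  9.34071344e-03, -5.00873932e-05]), 'eef_pos': array([ 0.27799168, -0.61449444,  0.25531615]), 'tool_rot': array([-8.77259740e-04,  9.77513510e-01,  2.10870818e-01, -2.55859477e-04]), 'contact_force': array([ 0.42476312, -0.89237858,  0.83905962]), 'torque': array([-0.00750963, -0.02809591,  0.05339694]), 'grasp_force': 0.0, 'gripper_width': 0.9992964192903364}
top [ 0.48011851 -0.04953195  1.12423549] [ 0.06827608 -0.00892414 -0.99762655] 0.003876953125
scene [-0.0625311   0.41816741  0.59552204] [ 0.64575769 -0.49898069 -0.57794055] 0.0037239583333333335
{'intrinsics': array([[400.22354908,   0.        , 322.64978729],
       [  0.        , 400.22354908, 241.28295688],
       [  0.        ,   0.        ,   1.        ]]), 'k1': -0.049507024729528164, 'mount': array([[ 1.87186087e-04, -9.55772643e-01, -2.94106476e-01,
         7.53810144e-02],
       [ 9.99999981e-01,  1.61232956e-04,  1.12489991e-04,
         5.20988670e-04],
       [-6.00951991e-05, -2.94106492e-01,  9.55772655e-01,
        -1.18163369e-01],
       [ 0.00000000e+00,  0.00000000e+00,  0.00000000e+00,
         1.00000000e+00]])}
```

View pics/top0.png

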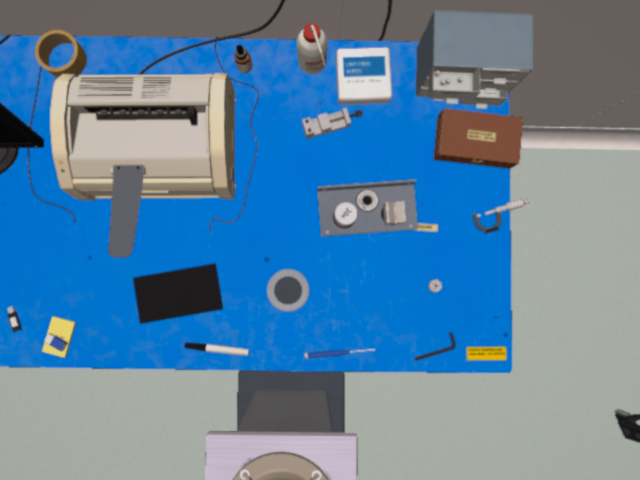

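```bash
python3 -c "
import station
print({k:v for k,v in vars(station).items() if not k.startswith('__')})
print('overhang',getattr(station,'finger_overhang',None))"
```

```text
{'read_camera': <function make.<locals>.drawn_camera at 0x7fe866ed80e0>, 'calibration': <function make.<locals>.<lambda> at 0x7fe866ed8680>, 'hand_in': <function connect.<locals>.done at 0x7fe8674777e0>, 'get_obs': <function make.<locals>.<lambda> at 0x7fe866ed85e0>, 'PlanningError': <class 'station.PlanningError'>, 'finger_overhang': 0.025}
overhang 0.025
```

Run:
```python
from h import *
C,im,d=load("top0")
P=lambda n,u,z:print(n,onz(C,u,z)[:,:2].round(4).tolist())
P("can",[(345,213)],.058);P("ring",[(367.5,200.5)],.022);P("vb",[(396,212)],.04)
P("matcorners",[(134,278),(215,265),(221,309),(141,322)],.003);P("plate",[(288,290)],.012);P("gear",[(435,286)],.01)
P("rack front",[(417,233),(320,236)],.006);P("fence",[(318,186),(415,181)],.036)
o=get_obs();q=np.array(o["tool_rot"]);print(Ro.from_quat(q[[1,2,3,0]]).as_matrix().round(3))
s=cv2.resize(im[165:245,300:440],(0,0),fx=5,fy=5,interpolation=cv2.INTER_CUBIC);cv2.imwrite("pics/c.png",s[:,:,::-1])
```

```text
can [[0.6156, -0.1253]]
ring [[0.6476, -0.1755]]
vb [[0.6215, -0.2332]]
matcorners [[0.4768, 0.3203], [0.5068, 0.1481], [0.4134, 0.133], [0.3838, 0.3022]]
plate [[0.4557, -0.0092]]
gear [[0.468, -0.3218]]
rack front [[0.5811, -0.2843], [0.5718, -0.0757]]
fence [[0.6747, -0.0696], [0.6883, -0.2739]]
[[ 0.911  0.412 -0.001]
 [ 0.412 -0.911  0.001]
 [-0.    -0.002 -1.   ]]
```

View pics/scene0.png

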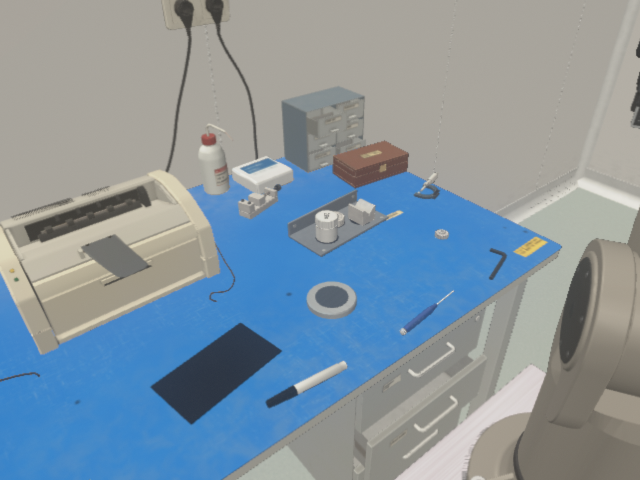

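Request:
drive_tool([
  {"wz": -9.8},
  {"wz": -9.8},
  {"wz": -9.8},
  {"wz": -9.8},
  {"wz": -9.8},
  {"wz": -9.8},
  {"wz": -9.8},
  {"dx": 0.038, "dy": 0.0305, "dz": 0.004},
  {"dx": 0.038, "dy": 0.0305, "dz": 0.004},
  {"dx": 0.038, "dy": 0.0305, "dz": 0.004},
  {"dx": 0.038, "dy": 0.0305, "dz": 0.004},
  {"dx": 0.038, "dy": 0.0305, "dz": 0.004},
  {"dx": 0.038, "dy": 0.0305, "dz": 0.004},
  {"dx": 0.038, "dy": 0.0305, "dz": 0.004},
  {"dx": 0.038, "dy": 0.0305, "dz": 0.004},
  {"dx": 0.038, "dy": 0.0305, "dz": 0.004},
  {"dx": 0.038, "dy": 0.0305, "dz": 0.004},
  {"dx": 0.038, "dy": 0.0305, "dz": 0.004},
  {"dx": 0.038, "dy": 0.0305, "dz": 0.004},
  {},
])

```text
schema error: expected keys claw, dx, dy, dz, wx, wy, wz
```

Run:
```python
from h import *
C,im,d=snap("wrist","w1"); o=get_obs(); print(o["eef_pos"],o["tool_rot"],o["q"].round(2),o["t"])
cv2.imwrite("pics/w1b.png",cv2.resize(im,(800,600),interpolation=cv2.INTER_CUBIC)[:,:,::-1])
```

```text
[ 0.27798371 -0.61465555  0.2555408 ] [-6.73527044e-04  9.77530236e-01  2.10794076e-01 -2.05413765e-04] [ 1.04  0.48  0.02  1.56 -0.01  1.11 -0.08] 0.15
```

View pics/w1b.png

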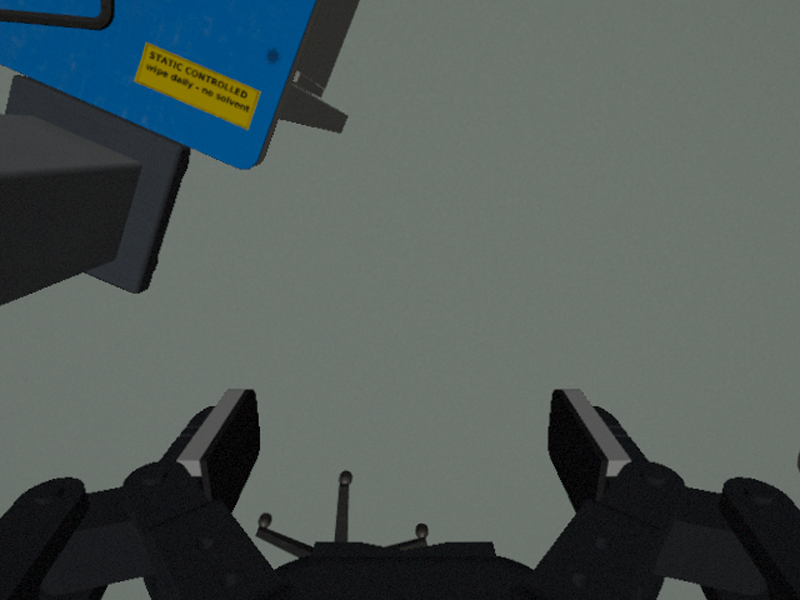

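Request:
drive_tool([
  {"claw": 0.0854, "dx": 0, "dy": 0, "dz": 0, "wx": 0, "wy": 0, "wz": -9.8},
  {"claw": 0.0854, "dx": 0, "dy": 0, "dz": 0, "wx": 0, "wy": 0, "wz": -9.8},
  {"claw": 0.0854, "dx": 0, "dy": 0, "dz": 0, "wx": 0, "wy": 0, "wz": -9.8},
  {"claw": 0.0854, "dx": 0, "dy": 0, "dz": 0, "wx": 0, "wy": 0, "wz": -9.8},
  {"claw": 0.0854, "dx": 0, "dy": 0, "dz": 0, "wx": 0, "wy": 0, "wz": -9.8},
  {"claw": 0.0854, "dx": 0, "dy": 0, "dz": 0, "wx": 0, "wy": 0, "wz": -9.8},
  {"claw": 0.0854, "dx": 0, "dy": 0, "dz": 0, "wx": 0, "wy": 0, "wz": -9.8},
  {"claw": 0.0854, "dx": 0.0364, "dy": 0.0305, "dz": 0.004, "wx": 0, "wy": 0, "wz": 0},
  {"claw": 0.0854, "dx": 0.0364, "dy": 0.0305, "dz": 0.004, "wx": 0, "wy": 0, "wz": 0},
  {"claw": 0.0854, "dx": 0.0364, "dy": 0.0305, "dz": 0.004, "wx": 0, "wy": 0, "wz": 0},
  {"claw": 0.0854, "dx": 0.0364, "dy": 0.0305, "dz": 0.004, "wx": 0, "wy": 0, "wz": 0},
  {"claw": 0.0854, "dx": 0.0364, "dy": 0.0305, "dz": 0.004, "wx": 0, "wy": 0, "wz": 0},
  {"claw": 0.0854, "dx": 0.0364, "dy": 0.0305, "dz": 0.004, "wx": 0, "wy": 0, "wz": 0},
  {"claw": 0.0854, "dx": 0.0364, "dy": 0.0305, "dz": 0.004, "wx": 0, "wy": 0, "wz": 0},
  {"claw": 0.0854, "dx": 0.0364, "dy": 0.0305, "dz": 0.004, "wx": 0, "wy": 0, "wz": 0},
  {"claw": 0.0854, "dx": 0.0364, "dy": 0.0305, "dz": 0.004, "wx": 0, "wy": 0, "wz": 0},
  {"claw": 0.0854, "dx": 0.0364, "dy": 0.0305, "dz": 0.004, "wx": 0, "wy": 0, "wz": 0},
  {"claw": 0.0854, "dx": 0.0364, "dy": 0.0305, "dz": 0.004, "wx": 0, "wy": 0, "wz": 0},
  {"claw": 0.0854, "dx": 0.0364, "dy": 0.0305, "dz": 0.004, "wx": 0, "wy": 0, "wz": 0},
  {"claw": 0.0854, "dx": 0, "dy": 0, "dz": 0, "wx": 0, "wy": 0, "wz": 0},
])

```text
t: 2.65
eef_pos: [0.6232, -0.1544, 0.2077]
tool_rot: [-0.001, 0.686, 0.728, 0.001]
contact_force: [-0.1, -1.0, -0.1]
gripper_width: 0.996
grasp_force: 0.0
```

Run:
```python
from h import *
C,im,d=snap("wrist","w2"); o=get_obs(); print(o["eef_pos"],o["tool_rot"],o["q"].round(2),o["t"])
cv2.imwrite("pics/w2b.png",cv2.resize(im[80:440,80:560],(800,600),interpolation=cv2.INTER_CUBIC)[:,:,::-1])
```

```text
[ 0.62194668 -0.15756412  0.20774289] [-6.08824632e-04  6.87300018e-01  7.26373364e-01  2.25400145e-04] [ 0.43  0.5  -0.39  1.67  0.21  1.02  0.03] 2.7
```

View pics/w2b.png

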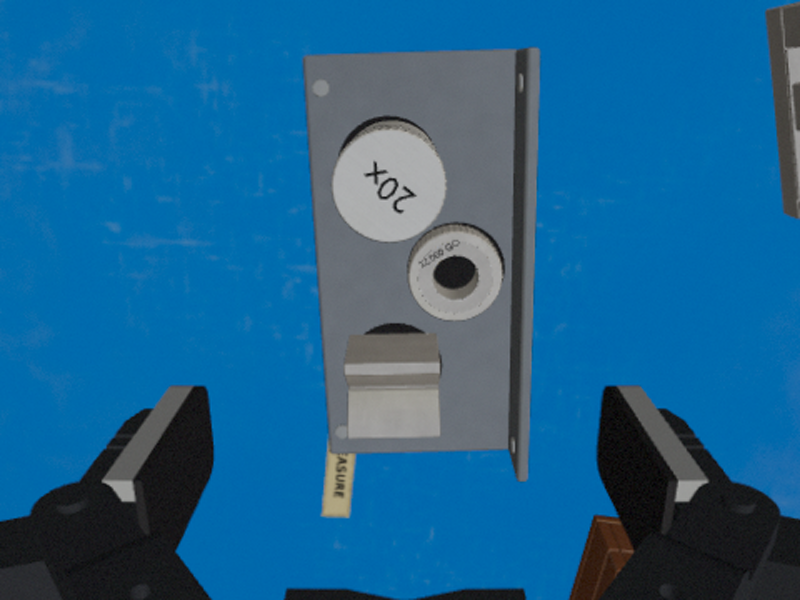

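Run:
```python
from h import *
C,im,d=load("w2")
px=lambda x,y:(80+x/1.6667,80+y/1.6667)
P=lambda n,u,z:print(n,onz(C,[px(*a) for a in u],z)[:,:2].round(4).tolist())
P("rack base FL,FR",[(305,57),(332,450)],.006)
P("fence inner top",[(528,50),(516,478)],.036)
P("can",[(390,185)],.058);P("ring",[(456,272)],.022)
W=cloud(C,d)
for n,c,r in(("vb",(393,385),62),("can",(390,185),75),("ring",(456,272),60)):
    u,v=map(int,px(*c)); r=int(r/1.667); w=W[v-r:v+r,u-r:u+r].reshape(-1,3)
    print(n,np.histogram(w[:,2],np.arange(-.004,.07,.004)))
u,v=map(int,px(393,385))
print((W[v-40:v+40:4,u-32:u+34:6,2]*1000).round(0).astype(int))
s=cv2.resize(im[265:355,270:360],(600,600),interpolation=cv2.INTER_CUBIC);cv2.imwrite("pics/vb.png",s[:,:,::-1])
```

```text
rack base FL,FR [[0.5735, -0.0785], [0.5916, -0.2837]]
fence inner top [[0.6703, -0.0703], [0.6875, -0.2756]]
can [[0.6163, -0.1266]]
ring [[0.6495, -0.1727]]
vb (array([   0,    0, 2000,  137,   97,  106,  110,  236,  467,  625,  644,
       1022,    8,    0,    0,    0,    0,    0]), array([-0.004,  0.   ,  0.004,  0.008,  0.012,  0.016,  0.02 ,  0.024,
        0.028,  0.032,  0.036,  0.04 ,  0.044,  0.048,  0.052,  0.056,
        0.06 ,  0.064,  0.068]))
can (array([   0,    0, 3251,  142,   50,   55,  343,   33,   19,   17,   12,
          6,   30,   23,   39, 3583,  115,    0]), array([-0.004,  0.   ,  0.004,  0.008,  0.012,  0.016,  0.02 ,  0.024,
        0.028,  0.032,  0.036,  0.04 ,  0.044,  0.048,  0.052,  0.056,
        0.06 ,  0.064,  0.068]))
ring (array([   0,    0, 2273,  210,  109,  119, 1803,   70,    0,    0,    0,
          0,    0,    0,    0,  285,   12,    0]), array([-0.004,  0.   ,  0.004,  0.008,  0.012,  0.016,  0.02 ,  0.024,
        0.028,  0.032,  0.036,  0.04 ,  0.044,  0.048,  0.052,  0.056,
        0.06 ,  0.064,  0.068]))
[[  7   7   5   5   6   6   7
[... 211 characters left out ...]
  27  27  28  28  28  28  27  27  29   6]
 [  6  35  36  35  36  35  35  36  37  36  36]
 [  7  42  42  42  43  42  42  44  43  43  42]
 [  6  43  42  43  42  41  43  43  43  43  42]
 [  6  41  40  39  39  39  40  40  39  39  37]
 [  7  32  34  33  33  34  31  31  31  32   7]
 [  6  26  26  28  27  28  28  28  28  28   7]
 [  6  32  33  31  31  31  32  31  30  32  31]
 [  7  33  33  34  34  34  34  33  34  34  32]
 [  6  36  37  36  35  37  36  36  37  36  36]
 [  7  38  38  39  38  38  39  38  39  39  38]
 [  5  39  41  41  40  41  40  41  41  41  41]
 [  9  42  42  43  42  41  42  44  43  42  41]
 [  6  42  42   7   8   7   5   7   6   6   6]
 [  7   5   6   7   6   5   5   6   4   6   6]]
```

View pics/vb.png

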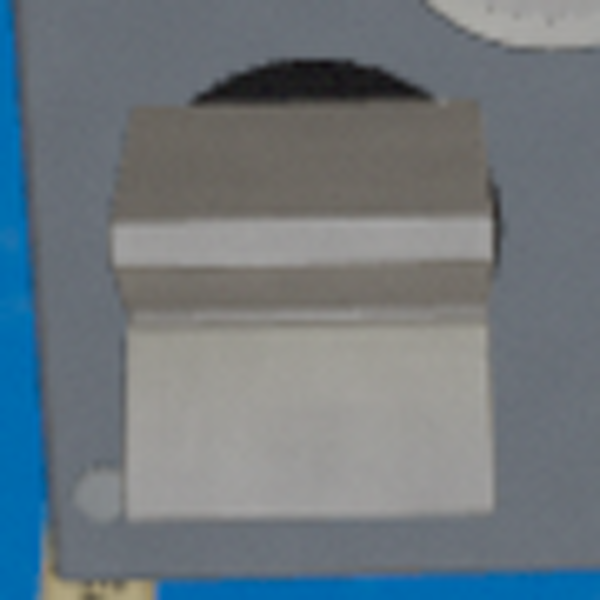

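Run:
```python
from h import *
C,im,d=load("w2")
px=lambda x,y:(270+x/6.6667-.4,265+y/6.6667-.4)
X=onz(C,[px(*a) for a in [(112,219),(491,215),(494,513),(126,520)]],.042)[:,:2];print(X.round(4).tolist(),X.mean(0))
for i in range(4): print(np.linalg.norm(X[i]-X[i-3]))
# depth-based centres
W=cloud(C,d).reshape(-1,3)
def reg(c,r,z0,z1): return W[(np.hypot(*(W[:,:2]-c).T)<r)&(W[:,2]>z0)&(W[:,2]<z1)]
for n,c,z0,z1 in(("can",(.616,-.126),.054,.062),("ring",(.649,-.173),.018,.026)):
    w=reg(c,.035,z0,z1).astype(np.float32); print(n,cv2.minEnclosingCircle(w[:,:2]),len(w))
w=reg((.622,-.232),.04,.025,.046).astype(np.float32);print(cv2.minAreaRect(w[:,:2]))
b=np.array([[.5735,-.0785],[.5916,-.2837],[.6703,-.0703],[.6875,-.2756]])
# fit rack: base front corners (-50,±105), fence inner top (48,±105)
m=np.array([[-.05,.105],[-.05,-.105],[.048,.105],[.048,-.105]])
A,B=m-m.mean(0),b-b.mean(0);th=np.arctan2((A[:,0]*B[:,1]-A[:,1]*B[:,0]).sum(),(A*B).sum())
R=np.array([[np.cos(th),-np.sin(th)],[np.sin(th),np.cos(th)]]);t=b.mean(0)-R@m.mean(0)
print("rack",t,np.degrees(th));print((m@R.T+t-b).round(4).tolist())
for p in((.02,0),(-.012,.052),(-.012,-.052)): print(p,R@p+t)
```

```text
[[0.5991, -0.2137], [0.6431, -0.2106], [0.6464, -0.2499], [0.602, -0.2535]] [ 0.62264581 -0.23190596]
0.04412822253477535
0.039464336014065564
0.0445503512565165
0.03991379794502002Traceback (most recent call last):
  File "<stdin>", line 10, in <module>
cv2.error: OpenCV(4.12.0) /io/opencv/modules/imgproc/src/shapedescr.cpp:201: error: (-215:Assertion failed) count >= 0 && (depth == CV_32F || depth == CV_32S) in function 'minEnclosingCircle'
```

Run:
```python
from h import *
C,im,d=load("w2")
W=cloud(C,d).reshape(-1,3)
def reg(c,r,z0,z1): return np.ascontiguousarray(W[(np.hypot(*(W[:,:2]-c).T)<r)&(W[:,2]>z0)&(W[:,2]<z1)][:,:2],np.float32)
for n,c,z0,z1 in(("can",(.616,-.126),.054,.062),("ring",(.649,-.173),.018,.026)):
    w=reg(c,.035,z0,z1); print(n,cv2.minEnclosingCircle(w),len(w))
b=np.array([[.5735,-.0785],[.5916,-.2837],[.6703,-.0703],[.6875,-.2756]])
m=np.array([[-.05,.105],[-.05,-.105],[.048,.105],[.048,-.105]])
A,B=m-m.mean(0),b-b.mean(0);th=np.arctan2((A[:,0]*B[:,1]-A[:,1]*B[:,0]).sum(),(A*B).sum())
R=np.array([[np.cos(th),-np.sin(th)],[np.sin(th),np.cos(th)]]);t=b.mean(0)-R@m.mean(0)
print("rack",t,np.degrees(th));print((m@R.T+t-b).round(4).tolist())
for p in((.02,0),(-.012,.052),(-.012,-.052)): print(p,R@p+t)
```

```text
can ((0.6152927279472351, -0.12725237011909485), 0.02389269880950451) 3722
ring ((0.6552111506462097, -0.1721753478050232), 0.029812917113304138) 2019
rack [ 0.63172134 -0.17693957] 4.900564602793199
[[-0.0006, 0.0019], [-0.0007, -0.0021], [0.0003, 0.0021], [0.001, -0.0019]]
(0.02, 0) [ 0.65164823 -0.17523104]
(-0.012, 0.052) [ 0.61532302 -0.12615478]
(-0.012, -0.052) [ 0.6242074  -0.22977461]
```

Request:
drive_tool([
  {"claw": 0.07, "dx": 0, "dy": 0, "dz": 0, "wx": 0, "wy": 0, "wz": -1.5},
  {"claw": 0.07, "dx": 0.0328, "dy": -0.0025, "dz": 0, "wx": 0, "wy": 0, "wz": 0},
  {"claw": 0.07, "dx": 0, "dy": 0, "dz": 0.04, "wx": 0, "wy": 0, "wz": 0},
  {"claw": 0.07, "dx": 0, "dy": 0, "dz": 0.04, "wx": 0, "wy": 0, "wz": 0},
  {"claw": 0.07, "dx": 0, "dy": 0, "dz": 0.03, "wx": 0, "wy": 0, "wz": 0},
  {"claw": 0.07, "dx": 0, "dy": 0, "dz": 0, "wx": 0, "wy": 0, "wz": 0},
  {"claw": 0.07, "dx": 0, "dy": 0, "dz": 0, "wx": 0, "wy": 0, "wz": 0},
])

```text
t: 3.58
eef_pos: [0.6169, -0.1286, 0.0996]
tool_rot: [0.001, 0.68, 0.734, 0.0]
contact_force: [-1.2, 0.5, 0.9]
gripper_width: 0.817
grasp_force: 0.0
```

Run:
```python
from h import *
C,im,d=snap("wrist","w3"); o=get_obs(); print(o["eef_pos"],o["tool_rot"],o["t"])
cv2.imwrite("pics/w3b.png",im[:,:,::-1])
```

```text
[ 0.61724876 -0.12836621  0.10005395] [1.16564518e-03 6.79498610e-01 7.33675589e-01 6.40741430e-04] 3.625
```

View pics/w3b.png

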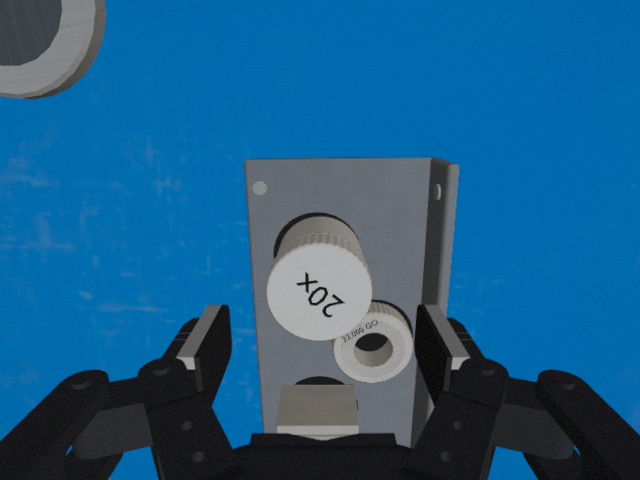

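Run:
```python
from h import *
C,im,d=load("w3")
print(onz(C,[(319.5,289)],.058)); o=get_obs(); print(o["eef_pos"],o["joint_vel"].round(3))
W=cloud(C,d);print("tips z", W[310,222],W[310,424],W[340,210])
```

```text
[[ 0.61573519 -0.12480802  0.058     ]]
[ 0.61724876 -0.12836621  0.10005395] [-0.004 -0.005 -0.005 -0.004  0.002 -0.003 -0.004]
tips z [ 0.5815079  -0.12026898  0.0920661 ] [ 0.65189567 -0.1151667   0.09161889] [ 0.58153197 -0.12253274  0.10812009]
```

Request:
drive_tool([
  {"claw": 0.07, "dx": 0.003, "dy": -0.0012, "dz": 0.03, "wx": 0, "wy": 0, "wz": 0},
  {"claw": 0.07, "dx": 0, "dy": 0, "dz": 0.03, "wx": 0, "wy": 0, "wz": 0},
  {"claw": 0.07, "dx": 0, "dy": 0, "dz": 0, "wx": 0, "wy": 0, "wz": 0},
  {"claw": 0.03, "dx": 0, "dy": 0, "dz": 0, "wx": 0, "wy": 0, "wz": 0},
  {"claw": 0.03, "dx": 0, "dy": 0, "dz": 0, "wx": 0, "wy": 0, "wz": 0},
  {"claw": 0.03, "dx": 0, "dy": 0, "dz": 0, "wx": 0, "wy": 0, "wz": 0},
  {"claw": 0.03, "dx": 0, "dy": 0, "dz": 0, "wx": 0, "wy": 0, "wz": 0},
  {"claw": 0.03, "dx": 0, "dy": 0, "dz": 0, "wx": 0, "wy": 0, "wz": 0},
], newtons=40)

```text
t: 4.62
eef_pos: [0.6161, -0.1249, 0.0405]
tool_rot: [0.001, 0.679, 0.734, 0.001]
contact_force: [-2.0, 0.0, 5.9]
gripper_width: 0.53
grasp_force: 40.4
```

Run:
```python
from h import *
C,im,d=load("top0");W=cloud(C,d)
for p in((120,253),(125,210),(60,190),(228,195),(150,195)): print(p,W[p[1],p[0]].round(3))
m=((im.max(2)<45)).astype(np.uint8);m[:255]=0;m[330:]=0;m[:,:125]=0;m[:,230:]=0
c=max(cv2.findContours(m,0,2)[0],key=cv2.contourArea);X=onz(C,c[:,0].astype(float),.003)[:,:2].astype(np.float32)
print("mat",cv2.minAreaRect(X))
n,l,s,cc=cv2.connectedComponentsWithStats((np.abs(W[:,:,2]-.012)<.006).astype(np.uint8))
for i in range(1,n):
    if 200<s[i,4]<4000: print(s[i],onz(C,[cc[i]],.012))
```

```text
(120, 253) [0.522 0.29  0.177]
(125, 210) [0.603 0.29  0.159]
(60, 190) [ 0.665  0.489 -0.   ]
(228, 195) [0.649 0.115 0.059]
(150, 195) [0.65  0.281 0.04 ]
mat ((0.4460439383983612, 0.2263050675392151), (0.09292378276586533, 0.1732420176267624), 10.727161407470703)
[  0  26 247   7 612] [[1.02112826 0.36488835 0.012     ]]
[533  36 107   5 276] [[ 1.01986882 -0.6615297   0.012     ]]
[306 119  41  20 261] [[ 0.80877832 -0.08723459  0.012     ]]
[  0 148  19  25 324] [[0.73171454 0.60095842 0.012     ]]
[473 199  56  34 408] [[ 0.62385465 -0.46148264  0.012     ]]
[ 267  269   42   42 1394] [[ 0.45671398 -0.00863615  0.012     ]]
[ 42 317  33  41 606] [[0.35482994 0.47156507 0.012     ]]
[184 342  65  13 444] [[0.33225115 0.13948114 0.012     ]]
[304 349  46   9 231] [[ 0.324392   -0.09036141  0.012     ]]
[ 233  452   95   28 1575] [[0.08930771 0.00107001 0.012     ]]
```

Request:
drive_tool([
  {"claw": 0.03, "dx": 0, "dy": 0, "dz": -0.03, "wx": 0, "wy": 0, "wz": 0},
  {"claw": 0.03, "dx": 0, "dy": 0, "dz": -0.04, "wx": 0, "wy": 0, "wz": 0},
  {"claw": 0.03, "dx": 0, "dy": 0, "dz": -0.03, "wx": 0, "wy": 0, "wz": 0},
])

```text
t: 5.0
eef_pos: [0.6154, -0.1247, 0.1407]
tool_rot: [0.001, 0.679, 0.734, 0.001]
contact_force: [0.1, 0.1, -1.8]
gripper_width: 0.533
grasp_force: 41.8
```

Request:
drive_tool([
  {"claw": 0.03, "dx": 0, "dy": 0, "dz": 0, "wx": 0, "wy": 0, "wz": -6},
  {"claw": 0.03, "dx": 0.0515, "dy": -0.01434, "dz": 0, "wx": 0, "wy": 0, "wz": 0},
  {"claw": 0.03, "dx": 0.0515, "dy": -0.01434, "dz": 0, "wx": 0, "wy": 0, "wz": 0},
  {"claw": 0.03, "dx": 0.0515, "dy": -0.01434, "dz": 0, "wx": 0, "wy": 0, "wz": 0},
  {"claw": 0.03, "dx": 0.0515, "dy": -0.01434, "dz": 0, "wx": 0, "wy": 0, "wz": 0},
  {"claw": 0.03, "dx": 0.0515, "dy": -0.01434, "dz": 0, "wx": 0, "wy": 0, "wz": 0},
  {"claw": 0.03, "dx": 0.0515, "dy": -0.01434, "dz": 0, "wx": 0, "wy": 0, "wz": 0},
  {"claw": 0.03, "dx": 0.0515, "dy": -0.01434, "dz": 0, "wx": 0, "wy": 0, "wz": 0},
  {"claw": 0.03, "dx": 0.0515, "dy": -0.01434, "dz": 0, "wx": 0, "wy": 0, "wz": 0},
  {"claw": 0.03, "dx": 0, "dy": 0, "dz": 0.03, "wx": 0, "wy": 0, "wz": 0},
  {"claw": 0.03, "dx": 0, "dy": 0, "dz": 0.03, "wx": 0, "wy": 0, "wz": 0},
  {"claw": 0.03, "dx": 0, "dy": 0, "dz": 0.02, "wx": 0, "wy": 0, "wz": 0},
  {"claw": 0.03, "dx": 0, "dy": 0, "dz": 0, "wx": 0, "wy": 0, "wz": 0},
  {"claw": 0.03, "dx": 0, "dy": 0, "dz": 0, "wx": 0, "wy": 0, "wz": 0},
])

```text
t: 6.75
eef_pos: [0.428, 0.2602, 0.0593]
tool_rot: [0.0, 0.64, 0.768, 0.001]
contact_force: [-0.6, -0.2, -1.7]
gripper_width: 0.541
grasp_force: 41.9
```

Request:
drive_tool([
  {"claw": 0.03, "dx": 0, "dy": 0, "dz": 0.012, "wx": 0, "wy": 0, "wz": 0},
  {"claw": 0.03, "dx": 0, "dy": 0, "dz": 0.0085, "wx": 0, "wy": 0, "wz": 0},
  {"claw": 0.03, "dx": 0, "dy": 0, "dz": 0, "wx": 0, "wy": 0, "wz": 0},
  {"claw": 0.03, "dx": 0, "dy": 0, "dz": 0, "wx": 0, "wy": 0, "wz": 0},
])

```text
t: 7.25
eef_pos: [0.4273, 0.2597, 0.0376]
tool_rot: [-0.0, 0.64, 0.769, -0.0]
contact_force: [0.3, -0.4, -2.4]
gripper_width: 0.537
grasp_force: 41.1
```

Request:
drive_tool([
  {"claw": 0.03, "dx": 0, "dy": 0, "dz": 0.001, "wx": 0, "wy": 0, "wz": 0},
  {"claw": 0.072, "dx": 0, "dy": 0, "dz": 0, "wx": 0, "wy": 0, "wz": 0},
  {"claw": 0.072, "dx": 0, "dy": 0, "dz": 0, "wx": 0, "wy": 0, "wz": 0},
  {"claw": 0.072, "dx": 0, "dy": 0, "dz": 0, "wx": 0, "wy": 0, "wz": 0},
  {"claw": 0.072, "dx": 0, "dy": 0, "dz": -0.03, "wx": 0, "wy": 0, "wz": 0},
  {"claw": 0.072, "dx": 0, "dy": 0, "dz": -0.04, "wx": 0, "wy": 0, "wz": 0},
  {"claw": 0.072, "dx": 0, "dy": 0, "dz": -0.03, "wx": 0, "wy": 0, "wz": 0},
  {"claw": 0.072, "dx": -0.0519, "dy": 0.0102, "dz": 0, "wx": 0, "wy": 0, "wz": 0},
  {"claw": 0.072, "dx": -0.0519, "dy": 0.0102, "dz": 0, "wx": 0, "wy": 0, "wz": 0},
  {"claw": 0.072, "dx": -0.0519, "dy": 0.0102, "dz": 0, "wx": 0, "wy": 0, "wz": 0},
  {"claw": 0.072, "dx": -0.0519, "dy": 0.0102, "dz": 0, "wx": 0, "wy": 0, "wz": 0},
  {"claw": 0.072, "dx": -0.0519, "dy": 0.0102, "dz": 0, "wx": 0, "wy": 0, "wz": 0},
  {"claw": 0.072, "dx": -0.0519, "dy": 0.0102, "dz": 0, "wx": 0, "wy": 0, "wz": 0},
  {"claw": 0.072, "dx": -0.0519, "dy": 0.0102, "dz": 0, "wx": 0, "wy": 0, "wz": 0},
  {"claw": 0.072, "dx": -0.0519, "dy": 0.0102, "dz": 0, "wx": 0, "wy": 0, "wz": 0},
  {"claw": 0.072, "dx": -0.0519, "dy": 0.0102, "dz": 0, "wx": 0, "wy": 0, "wz": 0},
  {"claw": 0.072, "dx": -0.0519, "dy": 0.0102, "dz": 0, "wx": 0, "wy": 0, "wz": 6},
  {"claw": 0.072, "dx": 0, "dy": 0, "dz": 0.02, "wx": 0, "wy": 0, "wz": 0},
  {"claw": 0.072, "dx": 0, "dy": 0, "dz": 0.015, "wx": 0, "wy": 0, "wz": 0},
  {"claw": 0.072, "dx": 0, "dy": 0, "dz": 0, "wx": 0, "wy": 0, "wz": 0},
])

```text
t: 9.75
eef_pos: [0.6204, -0.2298, 0.0999]
tool_rot: [-0.002, 0.678, 0.735, -0.0]
contact_force: [0.4, -0.3, 0.8]
gripper_width: 0.843
grasp_force: 0.0
```

Run:
```python
from h import *
C,im,d=snap("wrist","w4"); o=get_obs(); q=o["tool_rot"];print(o["eef_pos"],np.degrees(2*np.arctan2(q[2],q[1])))
W=cloud(C,d).reshape(-1,3)
k=(np.hypot(*(W[:,:2]-(.6226,-.2319)).T)<.036)&(W[:,2]>.028)&(W[:,2]<.046)
print(cv2.minAreaRect(np.ascontiguousarray(W[k][:,:2],np.float32)))
cv2.imwrite("pics/w4b.png",cv2.resize(im[200:440,160:480],(800,600),interpolation=cv2.INTER_CUBIC)[:,:,::-1])
```

```text
[ 0.62118916 -0.23013454  0.10107315] 94.59297356652772
((0.622535228729248, -0.23192138969898224), (0.04520270228385925, 0.04068208858370781), 4.6532883644104)
```

View pics/w4b.png

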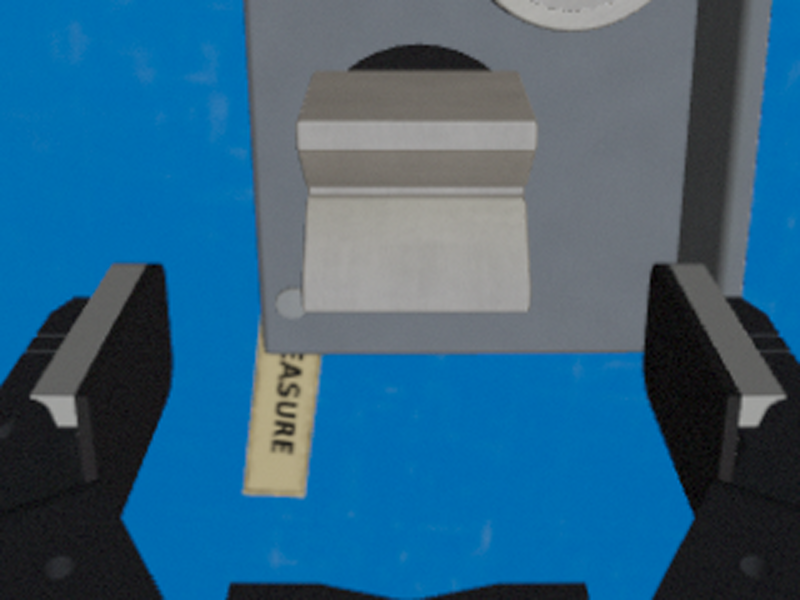

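Request:
drive_tool([
  {"claw": 0.072, "dx": -0.002, "dy": 0.0012, "dz": 0.035, "wx": 0, "wy": 0, "wz": 0},
  {"claw": 0.072, "dx": 0, "dy": 0, "dz": 0.026, "wx": 0, "wy": 0, "wz": 0},
  {"claw": 0.072, "dx": 0, "dy": 0, "dz": 0.008, "wx": 0, "wy": 0, "wz": 0},
  {"claw": 0.072, "dx": 0, "dy": 0, "dz": 0, "wx": 0, "wy": 0, "wz": 0},
  {"claw": 0.03, "dx": 0, "dy": 0, "dz": 0, "wx": 0, "wy": 0, "wz": 0},
  {"claw": 0.03, "dx": 0, "dy": 0, "dz": 0, "wx": 0, "wy": 0, "wz": 0},
  {"claw": 0.03, "dx": 0, "dy": 0, "dz": 0, "wx": 0, "wy": 0, "wz": 0},
  {"claw": 0.03, "dx": 0, "dy": 0, "dz": 0, "wx": 0, "wy": 0, "wz": 0},
  {"claw": 0.03, "dx": 0, "dy": 0, "dz": 0, "wx": 0, "wy": 0, "wz": 0},
], newtons=50)

```text
t: 10.92
eef_pos: [0.6241, -0.2343, 0.0345]
tool_rot: [0.001, 0.679, 0.734, 0.0]
contact_force: [-0.9, 0.7, 6.4]
gripper_width: 0.51
grasp_force: 52.2
```

Request:
drive_tool([
  {"claw": 0.03, "dx": 0, "dy": 0, "dz": -0.03, "wx": 0, "wy": 0, "wz": 0},
  {"claw": 0.03, "dx": 0, "dy": 0, "dz": -0.04, "wx": 0, "wy": 0, "wz": 0},
  {"claw": 0.03, "dx": 0, "dy": 0, "dz": -0.03, "wx": 0, "wy": 0, "wz": -6},
  {"claw": 0.03, "dx": 0.0498, "dy": -0.0114, "dz": 0, "wx": 0, "wy": 0, "wz": 0},
  {"claw": 0.03, "dx": 0.0498, "dy": -0.0114, "dz": 0, "wx": 0, "wy": 0, "wz": 0},
  {"claw": 0.03, "dx": 0.0498, "dy": -0.0114, "dz": 0, "wx": 0, "wy": 0, "wz": 0},
  {"claw": 0.03, "dx": 0.0498, "dy": -0.0114, "dz": 0, "wx": 0, "wy": 0, "wz": 0},
  {"claw": 0.03, "dx": 0.0498, "dy": -0.0114, "dz": 0, "wx": 0, "wy": 0, "wz": 0},
  {"claw": 0.03, "dx": 0.0498, "dy": -0.0114, "dz": 0, "wx": 0, "wy": 0, "wz": 0},
  {"claw": 0.03, "dx": 0.0498, "dy": -0.0114, "dz": 0, "wx": 0, "wy": 0, "wz": 0},
  {"claw": 0.03, "dx": 0.0498, "dy": -0.0114, "dz": 0, "wx": 0, "wy": 0, "wz": 0},
  {"claw": 0.03, "dx": 0.0498, "dy": -0.0114, "dz": 0, "wx": 0, "wy": 0, "wz": 0},
  {"claw": 0.03, "dx": 0, "dy": 0, "dz": 0.03, "wx": 0, "wy": 0, "wz": 0},
  {"claw": 0.03, "dx": 0, "dy": 0, "dz": 0.03, "wx": 0, "wy": 0, "wz": 0},
  {"claw": 0.03, "dx": 0, "dy": 0, "dz": 0.02, "wx": 0, "wy": 0, "wz": 0},
  {"claw": 0.03, "dx": 0, "dy": 0, "dz": 0, "wx": 0, "wy": 0, "wz": 0},
  {"claw": 0.03, "dx": 0, "dy": 0, "dz": 0, "wx": 0, "wy": 0, "wz": 0},
])

```text
t: 13.05
eef_pos: [0.4414, 0.1884, 0.0535]
tool_rot: [0.0, 0.64, 0.768, 0.0]
contact_force: [0.4, 0.4, -3.5]
gripper_width: 0.51
grasp_force: 52.1
```

Request:
drive_tool([
  {"claw": 0.03, "dx": 0, "dy": 0, "dz": 0.014, "wx": 0, "wy": 0, "wz": 0},
  {"claw": 0.03, "dx": 0, "dy": 0, "dz": 0.008, "wx": 0, "wy": 0, "wz": 0},
  {"claw": 0.03, "dx": 0, "dy": 0, "dz": 0, "wx": 0, "wy": 0, "wz": 0},
  {"claw": 0.03, "dx": 0, "dy": 0, "dz": 0, "wx": 0, "wy": 0, "wz": 0},
])

```text
t: 13.55
eef_pos: [0.4411, 0.1881, 0.0309]
tool_rot: [0.0, 0.64, 0.769, -0.0]
contact_force: [-1.6, -1.5, 3.0]
gripper_width: 0.511
grasp_force: 53.3
```

Request:
drive_tool([
  {"claw": 0.072, "dx": 0, "dy": 0, "dz": 0, "wx": 0, "wy": 0, "wz": 0},
  {"claw": 0.072, "dx": 0, "dy": 0, "dz": 0, "wx": 0, "wy": 0, "wz": 0},
  {"claw": 0.072, "dx": 0, "dy": 0, "dz": 0, "wx": 0, "wy": 0, "wz": 0},
  {"claw": 0.072, "dx": 0, "dy": 0, "dz": -0.03, "wx": 0, "wy": 0, "wz": 0},
  {"claw": 0.072, "dx": 0, "dy": 0, "dz": -0.04, "wx": 0, "wy": 0, "wz": 0},
  {"claw": 0.072, "dx": 0, "dy": 0, "dz": -0.05, "wx": 0, "wy": 0, "wz": 0},
  {"claw": 0.072, "dx": -0.0492, "dy": 0.0174, "dz": 0, "wx": 0, "wy": 0, "wz": 0},
  {"claw": 0.072, "dx": -0.0492, "dy": 0.0174, "dz": 0, "wx": 0, "wy": 0, "wz": 0},
  {"claw": 0.072, "dx": -0.0492, "dy": 0.0174, "dz": 0, "wx": 0, "wy": 0, "wz": 0},
  {"claw": 0.072, "dx": -0.0492, "dy": 0.0174, "dz": 0, "wx": 0, "wy": 0, "wz": 0},
  {"claw": 0.072, "dx": -0.0492, "dy": 0.0174, "dz": 0, "wx": 0, "wy": 0, "wz": 0},
  {"claw": 0.072, "dx": -0.0492, "dy": 0.0174, "dz": 0, "wx": 0, "wy": 0, "wz": 0},
  {"claw": 0.072, "dx": -0.0492, "dy": 0.0174, "dz": 0, "wx": 0, "wy": 0, "wz": 0},
  {"claw": 0.072, "dx": -0.0492, "dy": 0.0174, "dz": 0, "wx": 0, "wy": 0, "wz": 0},
  {"claw": 0.072, "dx": 0, "dy": 0, "dz": 0, "wx": 0, "wy": 0, "wz": 10.6},
  {"claw": 0.072, "dx": 0, "dy": 0, "dz": 0, "wx": 0, "wy": 0, "wz": 10.6},
  {"claw": 0.072, "dx": 0, "dy": 0, "dz": 0, "wx": 0, "wy": 0, "wz": 10.6},
  {"claw": 0.072, "dx": 0, "dy": 0, "dz": 0, "wx": 0, "wy": 0, "wz": 10.6},
])

```text
t: 15.8
eef_pos: [0.649, -0.1737, 0.1504]
tool_rot: [-0.0, 0.876, 0.482, -0.0]
contact_force: [0.3, 0.3, -1.3]
gripper_width: 0.84
grasp_force: 0.0
```

Request:
drive_tool([
  {"claw": 0.072, "dx": 0, "dy": 0, "dz": 0, "wx": 0, "wy": 0, "wz": 10.6},
  {"claw": 0.072, "dx": 0, "dy": 0, "dz": 0, "wx": 0, "wy": 0, "wz": 10.6},
  {"claw": 0.072, "dx": 0, "dy": 0, "dz": 0, "wx": 0, "wy": 0, "wz": 10.6},
  {"claw": 0.072, "dx": 0, "dy": 0, "dz": 0, "wx": 0, "wy": 0, "wz": 10.6},
  {"claw": 0.072, "dx": 0, "dy": 0, "dz": 0, "wx": 0, "wy": 0, "wz": 10.6},
  {"claw": 0.072, "dx": 0, "dy": 0, "dz": 0.03, "wx": 0, "wy": 0, "wz": 0},
  {"claw": 0.072, "dx": 0, "dy": 0, "dz": 0.03, "wx": 0, "wy": 0, "wz": 0},
  {"claw": 0.072, "dx": 0, "dy": 0, "dz": 0, "wx": 0, "wy": 0, "wz": 0},
  {"claw": 0.072, "dx": 0, "dy": 0, "dz": 0, "wx": 0, "wy": 0, "wz": 0},
])

```text
t: 16.92
eef_pos: [0.6498, -0.1739, 0.0917]
tool_rot: [0.0, 0.999, 0.044, 0.001]
contact_force: [-0.4, 0.6, -0.1]
gripper_width: 0.842
grasp_force: 0.0
```

Run:
```python
from h import *
C,im,d=snap("wrist","w5"); o=get_obs(); q=o["tool_rot"];print(o["eef_pos"],np.degrees(2*np.arctan2(q[2],q[1])),o["q"].round(2))
W=cloud(C,d).reshape(-1,3)
for z in(.022,):
    k=(np.hypot(*(W[:,:2]-(.6495,-.173)).T)<.032)&(abs(W[:,2]-z)<.003)
    p=np.ascontiguousarray(W[k][:,:2],np.float32);print(len(p),cv2.minEnclosingCircle(p))
cv2.imwrite("pics/w5b.png",cv2.resize(im[180:420,160:480],(800,600),interpolation=cv2.INTER_CUBIC)[:,:,::-1])
C,im,d=snap("top","top1");cv2.imwrite("pics/top1c.png",im[150:340,100:460,::-1])
```

```text
[ 0.65014737 -0.17400074  0.09223871] 5.03145977466993 [ 0.17  0.65 -0.    1.68  0.    0.81 -1.32]
4641 ((0.649008572101593, -0.17519652843475342), 0.023230506107211113)
```

View pics/w5b.png

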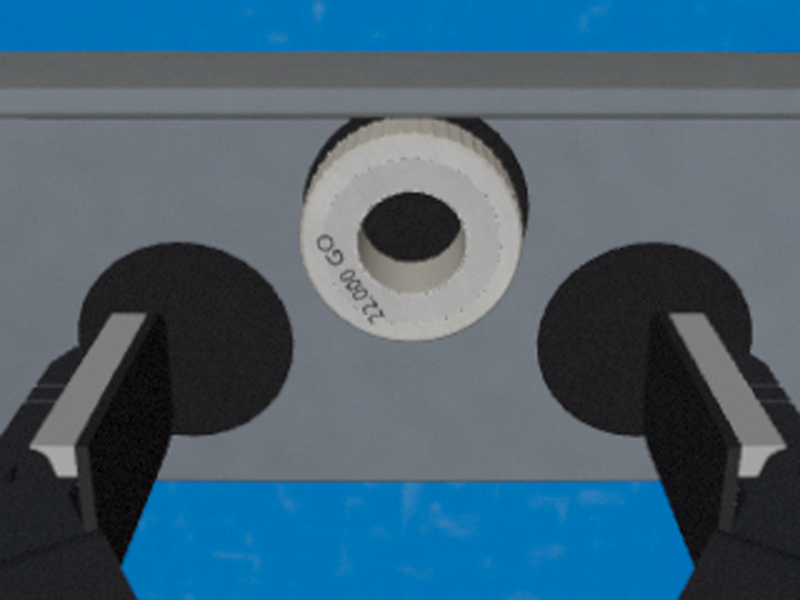

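Run:
```python
from h import *
C,im,d=load("w5");W=cloud(C,d)
px=lambda x,y:(int(round(160+x/2.5)),int(round(180+y/2.5)))
for p in((125,318),(125,325),(110,340),(70,410),(690,318),(160,325),(160,340)):
    u,v=px(*p);print(p,(W[v,u]*1000).round(1))
D=onz(C,[(160+186/2.5,180+339/2.5),(160+645/2.5,180+339/2.5)],.006);print(D)
```

```text
(125, 318) [ 657.5 -133.2   80.8]
(125, 325) [ 658.  -134.1   84.1]
(110, 340) [ 657.8 -133.2   88.3]
(70, 410) [ 657.8 -133.3  106. ]
(690, 318) [ 665.3 -213.2   82.3]
(160, 325) [ 655.9 -137.9   79.2]
(160, 340) [ 653.7 -138.    79.5]
[[ 0.61429394 -0.12716286  0.006     ]
 [ 0.62342948 -0.23100975  0.006     ]]
```

View pics/top1c.png

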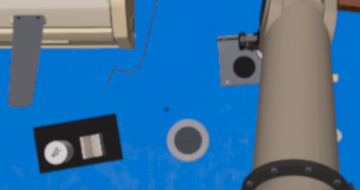

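Request:
drive_tool([
  {"claw": 0.07, "dx": -0.0011, "dy": 0.0011, "dz": 0.03, "wx": 0, "wy": 0, "wz": 0},
  {"claw": 0.07, "dx": 0, "dy": 0, "dz": 0.024, "wx": 0, "wy": 0, "wz": 0},
  {"claw": 0.06, "dx": 0, "dy": 0, "dz": 0.01, "wx": 0, "wy": 0, "wz": 0},
  {"claw": 0.06, "dx": 0, "dy": 0, "dz": 0, "wx": 0, "wy": 0, "wz": 0},
  {"claw": 0.03, "dx": 0, "dy": 0, "dz": 0, "wx": 0, "wy": 0, "wz": 0},
  {"claw": 0.03, "dx": 0, "dy": 0, "dz": 0, "wx": 0, "wy": 0, "wz": 0},
  {"claw": 0.03, "dx": 0, "dy": 0, "dz": 0, "wx": 0, "wy": 0, "wz": 0},
  {"claw": 0.03, "dx": 0, "dy": 0, "dz": 0, "wx": 0, "wy": 0, "wz": 0},
], newtons=40)

```text
t: 18.02
eef_pos: [0.6499, -0.1752, 0.0293]
tool_rot: [0.0, 0.999, 0.044, 0.002]
contact_force: [-0.4, 0.9, 6.8]
gripper_width: 0.506
grasp_force: 44.4
```

Request:
drive_tool([
  {"claw": 0.03, "dx": 0, "dy": 0, "dz": -0.02, "wx": 0, "wy": 0, "wz": 0},
  {"claw": 0.03, "dx": 0, "dy": 0, "dz": -0.03, "wx": 0, "wy": 0, "wz": 0},
  {"claw": 0.03, "dx": 0, "dy": 0, "dz": -0.03, "wx": 0, "wy": 0, "wz": 0},
  {"claw": 0.03, "dx": -0.0356, "dy": -0.0365, "dz": 0, "wx": 0, "wy": 0, "wz": 0},
  {"claw": 0.03, "dx": -0.0356, "dy": -0.0365, "dz": 0, "wx": 0, "wy": 0, "wz": 0},
  {"claw": 0.03, "dx": -0.0356, "dy": -0.0365, "dz": 0, "wx": 0, "wy": 0, "wz": 0},
  {"claw": 0.03, "dx": -0.0356, "dy": -0.0365, "dz": 0, "wx": 0, "wy": 0, "wz": 0},
  {"claw": 0.03, "dx": -0.0356, "dy": -0.0365, "dz": 0, "wx": 0, "wy": 0, "wz": 0},
  {"claw": 0.03, "dx": 0, "dy": 0, "dz": 0, "wx": 0, "wy": 0, "wz": 0},
  {"claw": 0.03, "dx": 0, "dy": 0, "dz": 0, "wx": 0, "wy": 0, "wz": 0},
])

```text
t: 19.27
eef_pos: [0.4561, -0.009, 0.108]
tool_rot: [0.0, 0.999, 0.044, 0.001]
contact_force: [0.8, -0.3, -1.8]
gripper_width: 0.501
grasp_force: 41.3
```

Run:
```python
from h import *
C,im,d=snap("wrist","w6"); o=get_obs(); q=o["tool_rot"];print(o["eef_pos"],np.degrees(2*np.arctan2(q[2],q[1])))
W=cloud(C,d);w=W.reshape(-1,3)
k=(np.hypot(*(w[:,:2]-(.4565,-.009)).T)<.06)&(abs(w[:,2]-.012)<.004)
p=w[k][:,:2]
h=cv2.convexHull(np.ascontiguousarray(p,np.float32))[:,0]
k=h[:,0]>.45;print(len(p),cv2.minEnclosingCircle(np.ascontiguousarray(p,np.float32)))
# circle fit R=45mm on far arc
from scipy.optimize import least_squares
print(least_squares(lambda c:np.hypot(*(h[k]-c).T)-.045,[.4565,-.009],loss="soft_l1",f_scale=.001).x)
cv2.imwrite("pics/w6b.png",im[:,:,::-1])
```

```text
[ 0.45638763 -0.00931505  0.1078097 ] 4.989985921974724
13898 ((0.45532017946243286, -0.009060080163180828), 0.045356836169958115)
[ 0.45533556 -0.00897917]
```

View pics/w6b.png

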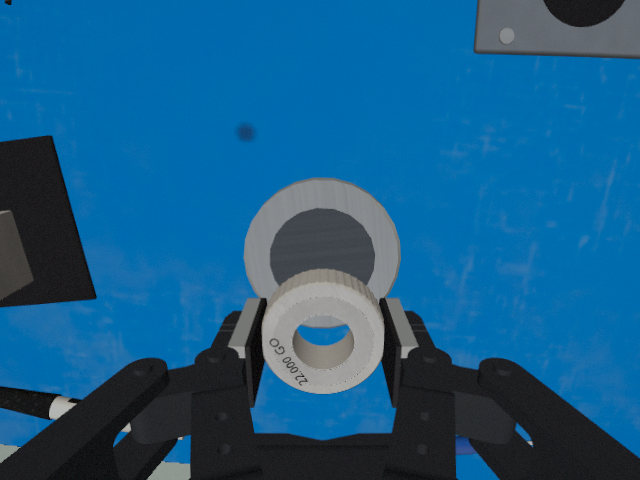

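Request:
drive_tool([
  {"claw": 0.03, "dx": -0.0007, "dy": 0, "dz": 0.03, "wx": 0, "wy": 0, "wz": 0},
  {"claw": 0.03, "dx": 0, "dy": 0, "dz": 0.025, "wx": 0, "wy": 0, "wz": 0},
  {"claw": 0.03, "dx": 0, "dy": 0, "dz": 0.012, "wx": 0, "wy": 0, "wz": 0},
  {"claw": 0.03, "dx": 0, "dy": 0, "dz": 0.0055, "wx": 0, "wy": 0, "wz": 0},
  {"claw": 0.03, "dx": 0, "dy": 0, "dz": 0, "wx": 0, "wy": 0, "wz": 0},
  {"claw": 0.03, "dx": 0, "dy": 0, "dz": 0, "wx": 0, "wy": 0, "wz": 0},
])

```text
t: 20.08
eef_pos: [0.4547, -0.0094, 0.0352]
tool_rot: [0.0, 0.999, 0.043, 0.0]
contact_force: [-2.3, -0.5, 5.8]
gripper_width: 0.504
grasp_force: 44.7
```

Request:
drive_tool([
  {"claw": 0.066, "dx": 0, "dy": 0, "dz": 0, "wx": 0, "wy": 0, "wz": 0},
  {"claw": 0.066, "dx": 0, "dy": 0, "dz": 0, "wx": 0, "wy": 0, "wz": 0},
  {"claw": 0.066, "dx": 0, "dy": 0, "dz": 0, "wx": 0, "wy": 0, "wz": 0},
  {"claw": 0.066, "dx": 0, "dy": 0, "dz": -0.03, "wx": 0, "wy": 0, "wz": 0},
  {"claw": 0.05, "dx": 0, "dy": 0, "dz": -0.04, "wx": 0, "wy": 0, "wz": 0},
  {"claw": 0.05, "dx": -0.0023, "dy": 0.0521, "dz": 0, "wx": 0, "wy": 0, "wz": 0},
  {"claw": 0.05, "dx": -0.0023, "dy": 0.0521, "dz": 0, "wx": 0, "wy": 0, "wz": 0},
  {"claw": 0.05, "dx": -0.0023, "dy": 0.0521, "dz": 0, "wx": 0, "wy": 0, "wz": 0},
  {"claw": 0.05, "dx": -0.0023, "dy": 0.0521, "dz": 0, "wx": 0, "wy": 0, "wz": 0},
  {"claw": 0.05, "dx": -0.0023, "dy": 0.0521, "dz": 0, "wx": 0, "wy": 0, "wz": 0},
  {"claw": 0.05, "dx": -0.0023, "dy": 0.0521, "dz": 0, "wx": 0, "wy": 0, "wz": 0},
  {"claw": 0.05, "dx": 0, "dy": 0, "dz": 0, "wx": 0, "wy": 0, "wz": 0},
  {"claw": 0.05, "dx": 0, "dy": 0, "dz": 0, "wx": 0, "wy": 0, "wz": 0},
  {"claw": 0.05, "dx": 0, "dy": 0, "dz": 0, "wx": 0, "wy": 0, "wz": 0},
])

```text
t: 21.82
eef_pos: [0.4681, -0.3197, 0.1042]
tool_rot: [-0.0, 0.999, 0.045, -0.0]
contact_force: [-0.1, 0.5, -0.0]
gripper_width: 0.581
grasp_force: 0.0
```

Run:
```python
from h import *
C,im,d=snap("wrist","w7"); o=get_obs(); q=o["tool_rot"];print(o["eef_pos"],np.degrees(2*np.arctan2(q[2],q[1])))
W=cloud(C,d);w=W.reshape(-1,3)
for z,t in((.009,.002),(.013,.0015)):
    k=(np.hypot(*(w[:,:2]-(.468,-.322)).T)<.025)&(abs(w[:,2]-z)<t)
    p=np.ascontiguousarray(w[k][:,:2],np.float32);print(len(p),cv2.minEnclosingCircle(p),p.mean(0))
k=(np.hypot(*(w[:,:2]-(.468,-.322)).T)<.04)&(w[:,2]<.004);print("desk z",np.median(w[k][:,2]))
cv2.imwrite("pics/w7b.png",cv2.resize(im[180:420,160:480],(800,600),interpolation=cv2.INTER_CUBIC)[:,:,::-1])
px=lambda x,y:(int(round(160+x/2.5)),int(round(180+y/2.5)))
```

```text
[ 0.46821008 -0.31982361  0.10426206] 5.166697234100443
1248 ((0.46904420852661133, -0.32334086298942566), 0.014993196353316307) [ 0.4700695 -0.323112 ]
382 ((0.4690018594264984, -0.32327204942703247), 0.007316187955439091) [ 0.4694675  -0.32306123]
desk z 0.0006038299434977801
```

View pics/w7b.png

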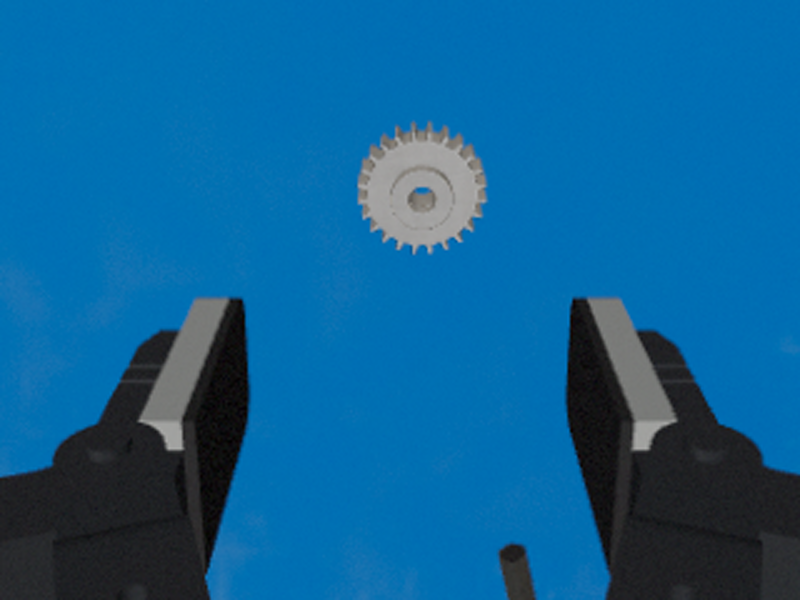

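Request:
drive_tool([
  {"claw": 0.05, "dx": 0.0005, "dy": 0.0036, "dz": 0.04, "wx": 0, "wy": 0, "wz": 0},
  {"claw": 0.045, "dx": 0, "dy": 0, "dz": 0.028, "wx": 0, "wy": 0, "wz": 0},
  {"claw": 0.045, "dx": 0, "dy": 0, "dz": 0.01, "wx": 0, "wy": 0, "wz": 0},
  {"claw": 0.045, "dx": 0, "dy": 0, "dz": 0, "wx": 0, "wy": 0, "wz": 0},
  {"claw": 0.015, "dx": 0, "dy": 0, "dz": 0, "wx": 0, "wy": 0, "wz": 0},
  {"claw": 0.015, "dx": 0, "dy": 0, "dz": 0, "wx": 0, "wy": 0, "wz": 0},
  {"claw": 0.015, "dx": 0, "dy": 0, "dz": 0, "wx": 0, "wy": 0, "wz": 0},
  {"claw": 0.015, "dx": 0, "dy": 0, "dz": 0, "wx": 0, "wy": 0, "wz": 0},
  {"claw": 0.015, "dx": 0, "dy": 0, "dz": 0, "wx": 0, "wy": 0, "wz": 0},
], newtons=30)

```text
t: 23.0
eef_pos: [0.4696, -0.3252, 0.0276]
tool_rot: [0.0, 0.999, 0.044, 0.001]
contact_force: [-0.8, 1.8, 6.9]
gripper_width: 0.317
grasp_force: 30.0
```

Request:
drive_tool([
  {"claw": 0.015, "dx": 0, "dy": 0, "dz": -0.02, "wx": 0, "wy": 0, "wz": 0},
  {"claw": 0.015, "dx": 0, "dy": 0, "dz": -0.03, "wx": 0, "wy": 0, "wz": 0},
  {"claw": 0.015, "dx": 0, "dy": 0, "dz": -0.03, "wx": 0, "wy": 0, "wz": 0},
  {"claw": 0.015, "dx": 0.0387, "dy": -0.0263, "dz": 0, "wx": 0, "wy": 0, "wz": 0},
  {"claw": 0.015, "dx": 0.0387, "dy": -0.0263, "dz": 0, "wx": 0, "wy": 0, "wz": 0},
  {"claw": 0.015, "dx": 0.0387, "dy": -0.0263, "dz": 0, "wx": 0, "wy": 0, "wz": 0},
  {"claw": 0.015, "dx": 0.0387, "dy": -0.0263, "dz": 0, "wx": 0, "wy": 0, "wz": 0},
  {"claw": 0.015, "dx": 0.0387, "dy": -0.0263, "dz": 0, "wx": 0, "wy": 0, "wz": 0},
  {"claw": 0.015, "dx": 0, "dy": 0, "dz": 0.03, "wx": 0, "wy": 0, "wz": 0},
  {"claw": 0.015, "dx": 0, "dy": 0, "dz": 0.02, "wx": 0, "wy": 0, "wz": 0},
  {"claw": 0.015, "dx": 0, "dy": 0, "dz": 0, "wx": 0, "wy": 0, "wz": 0},
  {"claw": 0.015, "dx": 0, "dy": 0, "dz": 0, "wx": 0, "wy": 0, "wz": 0},
])

```text
t: 24.5
eef_pos: [0.6499, -0.1781, 0.057]
tool_rot: [0.0, 0.999, 0.043, 0.0]
contact_force: [0.1, -1.4, -0.8]
gripper_width: 0.321
grasp_force: 29.8
```

Run:
```python
from h import *
C,im,d=snap("wrist","w8"); o=get_obs(); print(o["eef_pos"])
cv2.imwrite("pics/w8b.png",cv2.resize(im[180:420,160:480],(800,600),interpolation=cv2.INTER_CUBIC)[:,:,::-1])
```

```text
[ 0.65021802 -0.17799429  0.05741386]
```

View pics/w8b.png

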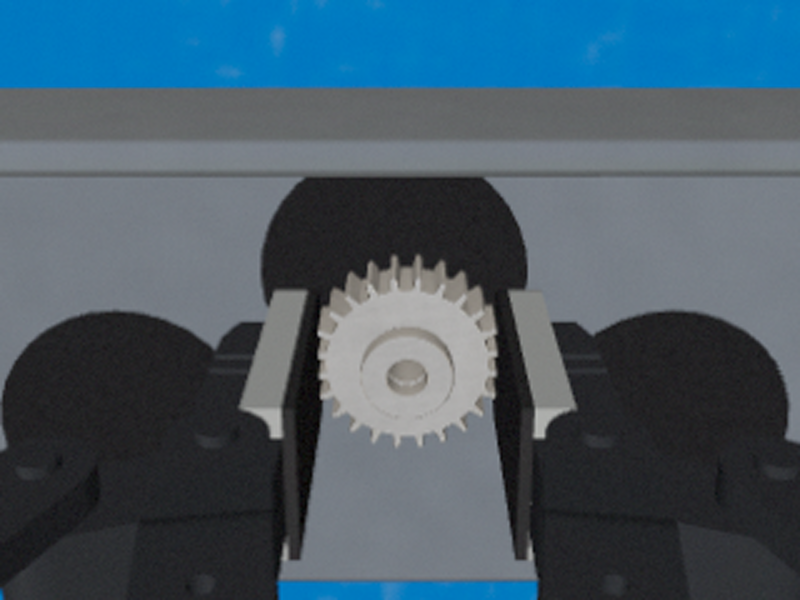

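Run:
```python
from h import *
C,im,d=load("w8")
px=lambda x,y:(160+x/2.5,180+y/2.5)
X=onz(C,[px(262,262),px(527,262),px(117,410),px(672,410)],.006)[:,:2];print(X,X[:2].mean(0))
m=im[:,:,:].max(2)<50
p=[(u,v) for v in range(252,284) for u in range(262,374) if m[v,u]]
Y=onz(C,p,.006)[:,:2];print(cv2.minEnclosingCircle(np.ascontiguousarray(Y,np.float32)))
W=cloud(C,d).reshape(-1,3)
k=(np.hypot(*(W[:,:2]-(.65,-.178)).T)<.0145)&(abs(W[:,2]-.043)<.003)
print(k.sum(),W[k].mean(0),cv2.minEnclosingCircle(np.ascontiguousarray(W[k][:,:2],np.float32)))
```

```text
[[ 0.65024302 -0.15188744]
 [ 0.65444465 -0.20028619]
 [ 0.61666022 -0.12513373]
 [ 0.62596494 -0.23216654]] [ 0.65234383 -0.17608681]
((0.6534496545791626, -0.1756369173526764), 0.02388668805360794)
1065 [ 0.65059455 -0.17805625  0.04252984] ((0.6500535011291504, -0.178024023771286), 0.014552394859492779)
```

Request:
drive_tool([
  {"claw": 0.015, "dx": 0.0018, "dy": -0.0022, "dz": 0.012, "wx": 0, "wy": 0, "wz": 0},
  {"claw": 0.015, "dx": 0, "dy": 0, "dz": 0.011, "wx": 0, "wy": 0, "wz": 0},
  {"claw": 0.015, "dx": 0, "dy": 0, "dz": 0.001, "wx": 0, "wy": 0, "wz": 0},
  {"claw": 0.015, "dx": 0, "dy": 0, "dz": 0, "wx": 0, "wy": 0, "wz": 0},
])

```text
t: 25.05
eef_pos: [0.6519, -0.1742, 0.0326]
tool_rot: [-0.0, 0.999, 0.044, 0.0]
contact_force: [-1.7, 1.1, 6.8]
gripper_width: 0.316
grasp_force: 32.7
```

Request:
drive_tool([
  {"claw": 0.045, "dx": 0, "dy": 0, "dz": 0, "wx": 0, "wy": 0, "wz": 0},
  {"claw": 0.045, "dx": 0, "dy": 0, "dz": 0, "wx": 0, "wy": 0, "wz": 0},
  {"claw": 0.045, "dx": 0, "dy": 0, "dz": 0, "wx": 0, "wy": 0, "wz": 0},
  {"claw": 0.045, "dx": 0, "dy": 0, "dz": -0.02, "wx": 0, "wy": 0, "wz": 0},
  {"claw": 0.045, "dx": 0, "dy": 0, "dz": -0.04, "wx": 0, "wy": 0, "wz": 0},
  {"claw": 0.072, "dx": 0, "dy": 0, "dz": -0.04, "wx": 0, "wy": 0, "wz": 0},
  {"claw": 0.072, "dx": 0, "dy": 0, "dz": 0, "wx": 0, "wy": 0, "wz": 0},
])

```text
t: 25.92
eef_pos: [0.6544, -0.1754, 0.1379]
tool_rot: [0.001, 0.999, 0.044, 0.004]
contact_force: [-0.1, 0.0, -0.9]
gripper_width: 0.847
grasp_force: 0.0
```

Run:
```python
from h import *
C,im,d=snap("wrist","w9"); o=get_obs(); print(o["eef_pos"])
W=cloud(C,d).reshape(-1,3)
k=(np.hypot(*(W[:,:2]-(.6515,-.1757)).T)<.02)&(abs(W[:,2]-.015)<.002)
print(k.sum(),cv2.minEnclosingCircle(np.ascontiguousarray(W[k][:,:2],np.float32)),np.median(W[k][:,2]))
k=(np.hypot(*(W[:,:2]-(.6515,-.1757)).T)<.012)&(W[:,2]>.0175);print(k.sum(),np.median(W[k][:,2]),W[k].mean(0))
```

```text
[ 0.65287925 -0.1750226   0.13542778]
1000 ((0.6518475413322449, -0.1743846982717514), 0.014823924750089645) 0.015515606372839455
334 0.019621746278182778 [ 0.65216004 -0.17444912  0.02110221]
```

Request:
drive_tool([
  {"claw": 0.072, "dx": 0, "dy": 0, "dz": 0, "wx": 0, "wy": 0, "wz": -10.6},
  {"claw": 0.072, "dx": 0, "dy": 0, "dz": 0, "wx": 0, "wy": 0, "wz": -10.6},
  {"claw": 0.072, "dx": 0, "dy": 0, "dz": 0, "wx": 0, "wy": 0, "wz": -10.6},
  {"claw": 0.072, "dx": 0, "dy": 0, "dz": 0, "wx": 0, "wy": 0, "wz": -10.6},
  {"claw": 0.072, "dx": 0, "dy": 0, "dz": 0, "wx": 0, "wy": 0, "wz": -10.6},
  {"claw": 0.072, "dx": 0, "dy": 0, "dz": 0, "wx": 0, "wy": 0, "wz": -10.6},
  {"claw": 0.072, "dx": 0, "dy": 0, "dz": 0, "wx": 0, "wy": 0, "wz": -10.6},
  {"claw": 0.072, "dx": 0, "dy": 0, "dz": 0, "wx": 0, "wy": 0, "wz": -10.6},
  {"claw": 0.072, "dx": 0, "dy": 0, "dz": 0, "wx": 0, "wy": 0, "wz": -10.6},
  {"claw": 0.072, "dx": 0.0494, "dy": -0.0176, "dz": 0, "wx": 0, "wy": 0, "wz": 0},
  {"claw": 0.072, "dx": 0.0494, "dy": -0.0176, "dz": 0, "wx": 0, "wy": 0, "wz": 0},
  {"claw": 0.072, "dx": 0.0494, "dy": -0.0176, "dz": 0, "wx": 0, "wy": 0, "wz": 0},
  {"claw": 0.072, "dx": 0.0494, "dy": -0.0176, "dz": 0, "wx": 0, "wy": 0, "wz": 0},
  {"claw": 0.072, "dx": 0.0494, "dy": -0.0176, "dz": 0, "wx": 0, "wy": 0, "wz": 0},
  {"claw": 0.072, "dx": 0.0494, "dy": -0.0176, "dz": 0, "wx": 0, "wy": 0, "wz": 0},
  {"claw": 0.072, "dx": 0.0494, "dy": -0.0176, "dz": 0, "wx": 0, "wy": 0, "wz": 0},
  {"claw": 0.072, "dx": 0.0494, "dy": -0.0176, "dz": 0, "wx": 0, "wy": 0, "wz": 0},
  {"claw": 0.072, "dx": 0, "dy": 0, "dz": 0, "wx": 0, "wy": 0, "wz": 0},
  {"claw": 0.072, "dx": 0, "dy": 0, "dz": 0, "wx": 0, "wy": 0, "wz": 0},
])

```text
t: 28.35
eef_pos: [0.4413, 0.1878, 0.1319]
tool_rot: [0.0, 0.64, 0.769, -0.001]
contact_force: [0.3, -0.5, -0.9]
gripper_width: 0.842
grasp_force: 0.0
```

Run:
```python
from h import *
C,im,d=snap("wrist","w10"); o=get_obs(); q=o["tool_rot"];print(o["eef_pos"],np.degrees(2*np.arctan2(q[2],q[1])))
W=cloud(C,d).reshape(-1,3)
k=(np.hypot(*(W[:,:2]-(.441,.188)).T)<.036)&(W[:,2]>.025)&(W[:,2]<.043)
print(cv2.minAreaRect(np.ascontiguousarray(W[k][:,:2],np.float32)))
k=(np.hypot(*(W[:,:2]-(.4275,.26)).T)<.03)&(abs(W[:,2]-.055)<.004)
print(cv2.minEnclosingCircle(np.ascontiguousarray(W[k][:,:2],np.float32)))
```

```text
[0.44168455 0.18721249 0.13193388] 100.35085153238674
((0.44091930985450745, 0.19026201963424683), (0.045085757970809937, 0.040323108434677124), 10.718033790588379)
((0.42756932973861694, 0.25746962428092957), 0.02380692958831787)
```

Request:
drive_tool([
  {"claw": 0.072, "dx": 0.003, "dy": 0, "dz": 0.04, "wx": 0, "wy": 0, "wz": 0},
  {"claw": 0.072, "dx": 0, "dy": 0, "dz": 0.035, "wx": 0, "wy": 0, "wz": 0},
  {"claw": 0.072, "dx": 0, "dy": 0, "dz": 0.02, "wx": 0, "wy": 0, "wz": 0},
  {"claw": 0.072, "dx": 0, "dy": 0, "dz": 0.005, "wx": 0, "wy": 0, "wz": 0},
  {"claw": 0.03, "dx": 0, "dy": 0, "dz": 0, "wx": 0, "wy": 0, "wz": 0},
  {"claw": 0.03, "dx": 0, "dy": 0, "dz": 0, "wx": 0, "wy": 0, "wz": 0},
  {"claw": 0.03, "dx": 0, "dy": 0, "dz": 0, "wx": 0, "wy": 0, "wz": 0},
  {"claw": 0.03, "dx": 0, "dy": 0, "dz": 0, "wx": 0, "wy": 0, "wz": 0},
  {"claw": 0.03, "dx": 0, "dy": 0, "dz": 0, "wx": 0, "wy": 0, "wz": 0},
  {"claw": 0.03, "dx": 0, "dy": 0, "dz": -0.03, "wx": 0, "wy": 0, "wz": 0},
  {"claw": 0.03, "dx": 0, "dy": 0, "dz": -0.04, "wx": 0, "wy": 0, "wz": 0},
  {"claw": 0.03, "dx": 0, "dy": 0, "dz": -0.03, "wx": 0, "wy": 0, "wz": 0},
  {"claw": 0.03, "dx": 0, "dy": 0, "dz": 0, "wx": 0, "wy": 0, "wz": 0},
  {"claw": 0.03, "dx": 0, "dy": 0, "dz": 0, "wx": 0, "wy": 0, "wz": 0},
], newtons=50)

```text
t: 30.15
eef_pos: [0.4402, 0.1908, 0.1314]
tool_rot: [-0.0, 0.64, 0.768, -0.001]
contact_force: [0.0, -0.9, -3.2]
gripper_width: 0.509
grasp_force: 52.8
```

Request:
drive_tool([
  {"claw": 0.03, "dx": -0.0498, "dy": 0.0114, "dz": 0, "wx": 0, "wy": 0, "wz": 0},
  {"claw": 0.03, "dx": -0.0498, "dy": 0.0114, "dz": 0, "wx": 0, "wy": 0, "wz": 0},
  {"claw": 0.03, "dx": -0.0498, "dy": 0.0114, "dz": 0, "wx": 0, "wy": 0, "wz": 0},
  {"claw": 0.03, "dx": -0.0498, "dy": 0.0114, "dz": 0, "wx": 0, "wy": 0, "wz": 0},
  {"claw": 0.03, "dx": -0.0498, "dy": 0.0114, "dz": 0, "wx": 0, "wy": 0, "wz": 0},
  {"claw": 0.03, "dx": -0.0498, "dy": 0.0114, "dz": 0, "wx": 0, "wy": 0, "wz": 0},
  {"claw": 0.03, "dx": -0.0498, "dy": 0.0114, "dz": 0, "wx": 0, "wy": 0, "wz": 0},
  {"claw": 0.03, "dx": -0.0498, "dy": 0.0114, "dz": 0, "wx": 0, "wy": 0, "wz": 0},
  {"claw": 0.03, "dx": -0.0498, "dy": 0.0114, "dz": 0, "wx": 0, "wy": 0, "wz": 0},
  {"claw": 0.03, "dx": 0, "dy": 0, "dz": 0, "wx": 0, "wy": 0, "wz": 6},
  {"claw": 0.03, "dx": 0, "dy": 0, "dz": 0.03, "wx": 0, "wy": 0, "wz": 0},
  {"claw": 0.03, "dx": 0, "dy": 0, "dz": 0.03, "wx": 0, "wy": 0, "wz": 0},
  {"claw": 0.03, "dx": 0, "dy": 0, "dz": 0, "wx": 0, "wy": 0, "wz": 0},
  {"claw": 0.03, "dx": 0, "dy": 0, "dz": 0, "wx": 0, "wy": 0, "wz": 0},
  {"claw": 0.03, "dx": 0, "dy": 0, "dz": 0, "wx": 0, "wy": 0, "wz": 0},
])

```text
t: 32.02
eef_pos: [0.6239, -0.2309, 0.0735]
tool_rot: [0.001, 0.679, 0.734, 0.0]
contact_force: [0.7, -0.3, -2.3]
gripper_width: 0.515
grasp_force: 52.8
```

Request:
drive_tool([
  {"claw": 0.03, "dx": -0.001, "dy": -0.0007, "dz": 0.02, "wx": 0, "wy": 0, "wz": 0},
  {"claw": 0.03, "dx": 0, "dy": 0, "dz": 0.014, "wx": 0, "wy": 0, "wz": 0},
  {"claw": 0.03, "dx": 0, "dy": 0, "dz": 0.005, "wx": 0, "wy": 0, "wz": 0},
  {"claw": 0.03, "dx": 0, "dy": 0, "dz": 0, "wx": 0, "wy": 0, "wz": 0},
  {"claw": 0.03, "dx": 0, "dy": 0, "dz": 0, "wx": 0, "wy": 0, "wz": 0},
])

```text
t: 32.65
eef_pos: [0.6216, -0.2319, 0.0357]
tool_rot: [-0.0, 0.679, 0.734, -0.001]
contact_force: [-11.3, 2.7, 24.5]
gripper_width: 0.51
grasp_force: 57.2
```

Request:
drive_tool([
  {"claw": 0.03, "dx": 0, "dy": 0, "dz": -0.0015, "wx": 0, "wy": 0, "wz": 0},
  {"claw": 0.072, "dx": 0, "dy": 0, "dz": 0, "wx": 0, "wy": 0, "wz": 0},
  {"claw": 0.072, "dx": 0, "dy": 0, "dz": 0, "wx": 0, "wy": 0, "wz": 0},
  {"claw": 0.072, "dx": 0, "dy": 0, "dz": 0, "wx": 0, "wy": 0, "wz": 0},
  {"claw": 0.072, "dx": 0, "dy": 0, "dz": -0.03, "wx": 0, "wy": 0, "wz": 0},
  {"claw": 0.072, "dx": 0, "dy": 0, "dz": -0.04, "wx": 0, "wy": 0, "wz": 0},
  {"claw": 0.072, "dx": 0, "dy": 0, "dz": -0.03, "wx": 0, "wy": 0, "wz": -6},
  {"claw": 0.072, "dx": 0.0518, "dy": -0.0102, "dz": 0, "wx": 0, "wy": 0, "wz": 0},
  {"claw": 0.072, "dx": 0.0518, "dy": -0.0102, "dz": 0, "wx": 0, "wy": 0, "wz": 0},
  {"claw": 0.072, "dx": 0.0518, "dy": -0.0102, "dz": 0, "wx": 0, "wy": 0, "wz": 0},
  {"claw": 0.072, "dx": 0.0518, "dy": -0.0102, "dz": 0, "wx": 0, "wy": 0, "wz": 0},
  {"claw": 0.072, "dx": 0.0518, "dy": -0.0102, "dz": 0, "wx": 0, "wy": 0, "wz": 0},
  {"claw": 0.072, "dx": 0.0518, "dy": -0.0102, "dz": 0, "wx": 0, "wy": 0, "wz": 0},
  {"claw": 0.072, "dx": 0.0518, "dy": -0.0102, "dz": 0, "wx": 0, "wy": 0, "wz": 0},
  {"claw": 0.072, "dx": 0.0518, "dy": -0.0102, "dz": 0, "wx": 0, "wy": 0, "wz": 0},
  {"claw": 0.072, "dx": 0.0518, "dy": -0.0102, "dz": 0, "wx": 0, "wy": 0, "wz": 0},
  {"claw": 0.072, "dx": 0.0518, "dy": -0.0102, "dz": 0, "wx": 0, "wy": 0, "wz": 0},
  {"claw": 0.072, "dx": 0, "dy": 0, "dz": 0, "wx": 0, "wy": 0, "wz": 0},
  {"claw": 0.072, "dx": 0, "dy": 0, "dz": 0, "wx": 0, "wy": 0, "wz": 0},
])

```text
t: 35.02
eef_pos: [0.4282, 0.2588, 0.1346]
tool_rot: [0.0, 0.64, 0.769, -0.0]
contact_force: [-0.0, -0.1, 1.3]
gripper_width: 0.84
grasp_force: 0.0
```

Run:
```python
from h import *
C,im,d=snap("wrist","w11"); o=get_obs(); q=o["tool_rot"];print(o["eef_pos"],np.degrees(2*np.arctan2(q[2],q[1])))
W=cloud(C,d).reshape(-1,3)
k=(np.hypot(*(W[:,:2]-(.4275,.26)).T)<.03)&(abs(W[:,2]-.055)<.004)
print(cv2.minEnclosingCircle(np.ascontiguousarray(W[k][:,:2],np.float32)))
```

```text
[0.42862438 0.25806607 0.13455467] 100.36551969176973
((0.42775219678878784, 0.25767782330513), 0.02376597747206688)
```

Request:
drive_tool([
  {"claw": 0.072, "dx": 0, "dy": 0, "dz": 0.04, "wx": 0, "wy": 0, "wz": 0},
  {"claw": 0.072, "dx": 0, "dy": 0, "dz": 0.04, "wx": 0, "wy": 0, "wz": 0},
  {"claw": 0.072, "dx": 0, "dy": 0, "dz": 0.0175, "wx": 0, "wy": 0, "wz": 0},
  {"claw": 0.072, "dx": 0, "dy": 0, "dz": 0, "wx": 0, "wy": 0, "wz": 0},
  {"claw": 0.03, "dx": 0, "dy": 0, "dz": 0, "wx": 0, "wy": 0, "wz": 0},
  {"claw": 0.03, "dx": 0, "dy": 0, "dz": 0, "wx": 0, "wy": 0, "wz": 0},
  {"claw": 0.03, "dx": 0, "dy": 0, "dz": 0, "wx": 0, "wy": 0, "wz": 0},
  {"claw": 0.03, "dx": 0, "dy": 0, "dz": 0, "wx": 0, "wy": 0, "wz": 0},
  {"claw": 0.03, "dx": 0, "dy": 0, "dz": 0, "wx": 0, "wy": 0, "wz": 0},
  {"claw": 0.03, "dx": 0, "dy": 0, "dz": -0.03, "wx": 0, "wy": 0, "wz": 0},
  {"claw": 0.03, "dx": 0, "dy": 0, "dz": -0.04, "wx": 0, "wy": 0, "wz": 0},
  {"claw": 0.03, "dx": 0, "dy": 0, "dz": -0.03, "wx": 0, "wy": 0, "wz": 0},
  {"claw": 0.03, "dx": 0, "dy": 0, "dz": 0, "wx": 0, "wy": 0, "wz": 0},
  {"claw": 0.03, "dx": 0, "dy": 0, "dz": 0, "wx": 0, "wy": 0, "wz": 0},
], newtons=40)

```text
t: 36.83
eef_pos: [0.4279, 0.2586, 0.1368]
tool_rot: [0.0, 0.64, 0.768, -0.0]
contact_force: [-0.8, -0.5, -2.2]
gripper_width: 0.534
grasp_force: 41.9
```

Request:
drive_tool([
  {"claw": 0.03, "dx": -0.0515, "dy": 0.01425, "dz": 0, "wx": 0, "wy": 0, "wz": 0},
  {"claw": 0.03, "dx": -0.0515, "dy": 0.01425, "dz": 0, "wx": 0, "wy": 0, "wz": 0},
  {"claw": 0.03, "dx": -0.0515, "dy": 0.01425, "dz": 0, "wx": 0, "wy": 0, "wz": 0},
  {"claw": 0.03, "dx": -0.0515, "dy": 0.01425, "dz": 0, "wx": 0, "wy": 0, "wz": 0},
  {"claw": 0.03, "dx": -0.0515, "dy": 0.01425, "dz": 0, "wx": 0, "wy": 0, "wz": 0},
  {"claw": 0.03, "dx": -0.0515, "dy": 0.01425, "dz": 0, "wx": 0, "wy": 0, "wz": 0},
  {"claw": 0.03, "dx": -0.0515, "dy": 0.01425, "dz": 0, "wx": 0, "wy": 0, "wz": 0},
  {"claw": 0.03, "dx": -0.0515, "dy": 0.01425, "dz": 0, "wx": 0, "wy": 0, "wz": 0},
  {"claw": 0.03, "dx": 0, "dy": 0, "dz": 0, "wx": 0, "wy": 0, "wz": 6},
  {"claw": 0.03, "dx": 0, "dy": 0, "dz": 0.03, "wx": 0, "wy": 0, "wz": 0},
  {"claw": 0.03, "dx": 0, "dy": 0, "dz": 0.03, "wx": 0, "wy": 0, "wz": 0},
  {"claw": 0.03, "dx": 0, "dy": 0, "dz": 0, "wx": 0, "wy": 0, "wz": 0},
  {"claw": 0.03, "dx": 0, "dy": 0, "dz": 0, "wx": 0, "wy": 0, "wz": 0},
  {"claw": 0.03, "dx": 0, "dy": 0, "dz": 0, "wx": 0, "wy": 0, "wz": 0},
])

```text
t: 38.58
eef_pos: [0.6158, -0.1254, 0.0785]
tool_rot: [0.001, 0.679, 0.734, 0.001]
contact_force: [0.4, 0.2, -2.0]
gripper_width: 0.535
grasp_force: 42.0
```

Request:
drive_tool([
  {"claw": 0.03, "dx": -0.0008, "dy": 0, "dz": 0.02, "wx": 0, "wy": 0, "wz": 0},
  {"claw": 0.03, "dx": 0, "dy": 0, "dz": 0.0145, "wx": 0, "wy": 0, "wz": 0},
  {"claw": 0.03, "dx": 0, "dy": 0, "dz": 0.002, "wx": 0, "wy": 0, "wz": 0},
  {"claw": 0.03, "dx": 0, "dy": 0, "dz": 0, "wx": 0, "wy": 0, "wz": 0},
  {"claw": 0.03, "dx": 0, "dy": 0, "dz": 0, "wx": 0, "wy": 0, "wz": 0},
])

```text
t: 39.2
eef_pos: [0.614, -0.1264, 0.0405]
tool_rot: [-0.001, 0.679, 0.734, -0.001]
contact_force: [-4.7, -0.1, 7.0]
gripper_width: 0.535
grasp_force: 39.7
```

Touched down; release, rise, and move back for a final look.

Request:
drive_tool([
  {"claw": 0.07, "dx": 0, "dy": 0, "dz": 0, "wx": 0, "wy": 0, "wz": 0},
  {"claw": 0.07, "dx": 0, "dy": 0, "dz": 0, "wx": 0, "wy": 0, "wz": 0},
  {"claw": 0.07, "dx": 0, "dy": 0, "dz": 0, "wx": 0, "wy": 0, "wz": 0},
  {"claw": 0.07, "dx": 0, "dy": 0, "dz": -0.03, "wx": 0, "wy": 0, "wz": 0},
  {"claw": 0.07, "dx": 0, "dy": 0, "dz": -0.04, "wx": 0, "wy": 0, "wz": 0},
  {"claw": 0.07, "dx": 0, "dy": 0, "dz": -0.05, "wx": 0, "wy": 0, "wz": 0},
  {"claw": 0.07, "dx": -0.02, "dy": -0.01, "dz": -0.05, "wx": 0, "wy": 0, "wz": 0},
  {"claw": 0.07, "dx": -0.02, "dy": -0.01, "dz": 0, "wx": 0, "wy": 0, "wz": 0},
  {"claw": 0.07, "dx": 0, "dy": 0, "dz": 0, "wx": 0, "wy": 0, "wz": 0},
  {"claw": 0.07, "dx": 0, "dy": 0, "dz": 0, "wx": 0, "wy": 0, "wz": 0},
])

```text
t: 40.45
eef_pos: [0.598, -0.1664, 0.21]
tool_rot: [-0.001, 0.679, 0.734, 0.0]
contact_force: [0.4, 0.6, -0.3]
gripper_width: 0.818
grasp_force: 0.0
```

Run:
```python
from h import *
C,im,d=snap("wrist","w12")
W=cloud(C,d).reshape(-1,3)
def reg(c,r,z,t): return np.ascontiguousarray(W[(np.hypot(*(W[:,:2]-c).T)<r)&(abs(W[:,2]-z)<t)][:,:2],np.float32)
print("can",cv2.minEnclosingCircle(reg((.615,-.126),.03,.058,.003)))
print("gear",cv2.minEnclosingCircle(reg((.6515,-.1757),.018,.015,.002)))
print("vb",cv2.minAreaRect(reg((.623,-.232),.034,.036,.009)))
a=cv2.resize(im[80:440,80:560],(400,300))
C,sc,d=snap("scene","scene1"); b=cv2.resize(sc[170:410,140:460],(400,300))
cv2.imwrite("pics/fin.png",np.hstack([a,b])[:,:,::-1])
W=cloud(C,d).reshape(-1,3);p=reg((.4554,-.009),.028,.028,.003);print("ring",len(p),cv2.minEnclosingCircle(p))
```

```text
can ((0.6142879724502563, -0.12804634869098663), 0.023794928565621376)
gear ((0.651953935623169, -0.17455579340457916), 0.014838623814284801)
vb ((0.6222593188285828, -0.23279525339603424), (0.04493904486298561, 0.040650393813848495), 4.250278472900391)
ring 292 ((0.45356082916259766, -0.008735247887670994), 0.023506801575422287)
```

View pics/fin.png

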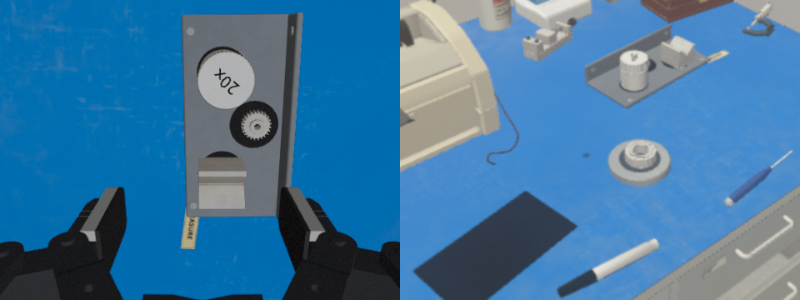

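The last picture shows the can, gear and V-block on their rack places, the ring in the middle of the plate, and the mat empty.

```bash
python3 -c "from station import *; print(hand_in())"
```

```text
the job is handed in; nothing more can be done
None
```

The job is handed in at about 41 s: the last camera check put the gear flat on the back place, the ring gauge mid-plate, and the can and V-block upright on their own front places, each within about 2 mm.

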